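# Load the sample shuttle with its stop latched

## Task

Press the red mushroom stop down until it latches, so the shuttle is safe; then lay every loose cream tube in a notch of its own on the carrier, across the carrier, and after them lay the square retaining bar across the two end posts, in their saddles. With the stop still latched, slide the carrier along its rail to the next station, at the green mark, until it clicks in; only then turn the mushroom clockwise so that it pops up again, and let go of it. Leave the bottle, beaker, pot and weight where they are.

Things in the scene. Friction and masses are not known exactly. Their poses are not given: they have to be found in the camera images.
- tube1: Cream sample tube lying loose on the bench (it may be absent: None): 84 mm long, 50 g, round body 25 mm in diameter and 44 mm long between two hexagonal ends, each 20 mm long and 27 mm across flats (31 mm across corners); one end is the dark cap. Origin at its centre, x along its length; lying on a flat its origin is 13.5 mm up. Rolled by 60 degrees or end for end it is the same.
- tube2: Cream sample tube lying loose on the bench (it may be absent: None): 84 mm long, 50 g, round body 25 mm in diameter and 44 mm long between two hexagonal ends, each 20 mm long and 27 mm across flats (31 mm across corners); one end is the dark cap. Origin at its centre, x along its length; lying on a flat its origin is 13.5 mm up. Rolled by 60 degrees or end for end it is the same.
- tube3: Cream sample tube lying loose on the bench (it may be absent: None): 84 mm long, 50 g, round body 25 mm in diameter and 44 mm long between two hexagonal ends, each 20 mm long and 27 mm across flats (31 mm across corners); one end is the dark cap. Origin at its centre, x along its length; lying on a flat its origin is 13.5 mm up. Rolled by 60 degrees or end for end it is the same.
- tube4: Cream sample tube lying loose on the bench (it may be absent: None): 84 mm long, 50 g, round body 25 mm in diameter and 44 mm long between two hexagonal ends, each 20 mm long and 27 mm across flats (31 mm across corners); one end is the dark cap. Origin at its centre, x along its length; lying on a flat its origin is 13.5 mm up. Rolled by 60 degrees or end for end it is the same.
- bar: Square retaining bar, bare aluminium with a blue band at each end, 20 x 20 x 290 mm, 160 g, loose on the bench beside the rail (left or right). Origin at its centre, y along its length; it may lie on any of its four sides.
- bay1 (a point): Centre of a tube properly seated in notch 1 of 4 on the carrier (1 at the robot's right end; 57 mm apart). x points across the carrier, away from the robot, the way the tube lies; y along the rail. It rests near its two ends on two blue combs at x = +-28 mm, each 10 mm thick, notch floors 13.5 mm below this point.
- bay2 (a point): Centre of a tube properly seated in notch 2 of 4 on the carrier (1 at the robot's right end; 57 mm apart). x points across the carrier, away from the robot, the way the tube lies; y along the rail. Comb teeth between notches are 14 mm wide and rise 10 mm from the notch floor: 43 mm clear between teeth.
- bay3 (a point): Centre of a tube properly seated in notch 3 of 4 on the carrier (1 at the robot's right end; 57 mm apart). x points across the carrier, away from the robot, the way the tube lies; y along the rail. Between the two combs there is free room for fingers down to the deck, 25.5 mm below this point.
- bay4 (a point): Centre of a tube properly seated in notch 4 of 4 on the carrier (1 at the robot's right end; 57 mm apart). x points across the carrier, away from the robot, the way the tube lies; y along the rail. Any notches may be used, one tube each. Low blue walls at x = +-53 mm (5 mm thick, top 4.5 mm above this point) close the tube ends in.
- seat (a point): Centre of the properly laid bar, midway between the two dark end posts. y along the rail and bar; x away from the robot. Posts centred at y = +-133 mm, 26 mm long; saddle floors 10 mm below this point, with cheeks rising 14 mm from the floor, 32 mm clear between. It is 94 mm above the bench; seated tubes reach up to 15 mm below it. The bar's ends should come about flush with the posts.
- stud (a point): Centre of the top of the carrier's black upright push stud, diameter 16 mm, 30 mm high, on a lug at the robot's side of the carrier; top 70 mm above the bench, lug top 40 mm above the bench. Grip or push it to slide the carrier.
- carrier (a joint): Slide of the carrier on its rail, m: 0 at the loading station (yellow mark, detent), 0.120 at the next station (green mark by the white read head, detent), end stop at 0.150. It grows as the carrier moves to its own +y (the robot's left; the y axis of point seat). Friction 1 N; a detent breaks out at about 11 N and draws in from about 2 mm either side.
- stop_cap (a point): Centre of the top of the red mushroom cap, on its axis, z up. Cap 40 mm in diameter, 20 mm high, straight sides for the lower 16 mm; up, its top is 92 mm above the bench (83 to 84 mm when latched). It stands on a yellow box 110 x 90 x 50 mm, with a black collar 48 mm in diameter up to 56 mm above the bench.
- stop_push (a joint): How far the mushroom is pushed down, m: 0 up, 0.0095 hard stop. A spring of 1.5 to 4 N pushes it up, and about 5 N presses it through; pressed to the hard stop it latches and stays at about 0.0077 when let go.
- stop_turn (a joint): Turn of the mushroom, rad, growing clockwise seen from above, 0 to 1.2 (end stop). Turning it beyond about 0.8 while latched frees the latch, and it pops up once the fingers let go; up to about 0.5 it stays latched, and may stay partly turned. Once up, a weak torsion spring (under 0.05 N m) returns it to 0.
- amber: Amber glass bottle, 68 mm in diameter, 130 mm high, to be left alone. Origin under its base.
- beaker: Glass beaker, 72 mm in diameter, 90 mm high, to be left alone. Origin under its base.
- weight: Small brass weight, 44 mm in diameter, 33 mm high, to be left alone. Origin under its base.
- pot: White plastic pot with a lid, 48 mm in diameter, 50 mm high, to be left alone. Origin under its base.
- stop_box: The yellow stop box, 110 x 90 x 50 mm, fixed; origin under its centre.
- rail: The fixed rail, 470 mm long and 100 mm wide, with the carrier on it; origin on the bench under its middle, y along the rail. A white read head 50 mm high stands behind it, its face 115 mm beyond the middle line.
Not all that is in view belongs to the job. What is shaped like the stop_box but turquoise is not meant. Leave any turquoise look-alike of the tube4 alone.

How it is judged:
By the outcome, as a careful person would: the job done as asked, in the order asked, and still so for the second after the job is handed in, with the robot touching nothing.
Of tube1, tube2, tube3, tube4 only 2 to 4 are there at a start; the rules pass over those that are not, and their reading is None.
At some moment in a run one of tube1, tube2, tube3, tube4 may be knocked a few centimetres aside while the robot is not near it.
Once in a run the grip may slacken for a moment while it holds something.
It also fails if it takes over 210 s, if anything falls off the work surface, if the arm or the gripper's body presses on something with over 40 N, if the wrist force passes 120 N, or if a joint passes its speed limit or range.

## Robot

A 6-joint arm with a two-finger parallel gripper is mounted at the origin on the work surface. World frame = base frame: x ahead of the robot, y to its left, z up, the work surface at z = 0. Lengths are in m, angles in rad, forces in N, time in s.
With the tool pointing down it reaches from about 0.35 to 0.975 m from the base axis. Payload 7.1 kg.
Tool frame: the origin (TCP) lies between the finger pads; the fingertips stand 14 mm ahead of it and the grasp point (between the pads) lies 5 mm behind it (arm.tcp_to_tips is the distance from the TCP to the fingertips, in m); x points along the fingers, y is the direction in which the jaws open and shut, and the axes are right-handed (so a half turn about x gives the same grasp; the last joint's range is limited). The gripper opens to 88 mm and grips with 3 to 60 N. Pads are 20 mm wide; open, the fingers measure 115 mm over their backs; the gripper's body (75 mm by 178 mm) begins 61 mm behind the grasp point.
Start: joints at [1.108, 0.423, 1.63, -0, 1.089, -0.019], TCP at [0.268, 0.564, 0.237] pointing down, gripper open.
Joint ranges: [-3, 3], [-0.9, 2.11], [0.09, 2.58], [-1.31, 4.45], [0.11, 2.69], [-2.54, 2.54]. Speed limits (rad/s): [2.39, 2.39, 3.01, 3.14, 3.14, 3.14].

## Interface

Orientations are given as a rotation vector (axis times angle).
In Python, from plant import arm, snapshot, calibration gives the robot as it stands.
- The arm moves only by the shell command python3 -m pendant 'ROWS' [OPENING]. ROWS is JSON, a list of rows, each an object with "dp": the shift along the world's x, y, z in units of 30 mm (1.0 is 30 mm), a list of three; "delta_rot": the turn, a rotation vector about the world's x, y, z in units of 5 degrees (1.0 is 5 degrees), a list of three. A call has 1 to 10 rows; each row shifts and turns the pose as measured when the row begins; what a row does not reach is not made up. A row lasts 1/12 s, in which the tool goes at most 41.7 mm and 7.16 degrees, less where a joint would pass 70% of its speed; a pose out of reach is approached as far as the arm can. A call is refused whole if a number of a shift passes 1 or a number of a turn 1, either way. A call with a gripper value outside its range is refused whole. OPENING is the opening, from 0 (shut) to 1 (fully open), set as the call begins (- or left out, the last holds). The fingers move at their own pace and stop on an object; the grip force is fixed at half the most. Time passes only in rows, so rows that do not move let the fingers close. It gives the time, the measured TCP pose, the force and the opening at its end, in the units of the state.
- arm.state(): the state, without advancing time (a new reading comes with each control period).
- snapshot(name): name is "scene" or "top"; returns the picture (480x640x3 uint8, red, green, blue); there is no depth.
- calibration(name): a dict with "fx", "fy", "cx", "cy" (pixels), "dist" ([k1, k2, p1, p2, k3] as OpenCV has them; the pictures are not rectified), "camera_from_world" (4x4, takes a point from world to camera coordinates). Camera axes: x right, y up, looking along -z (the intrinsics and any distortion apply to the point x, -y, -z); pixel columns grow to the right and rows downward; lengths in m; the calibration is good to about 2 mm. A picture is of the moment at which its call begins. calibration takes no time and is no camera call.
- arm.job_done(): hands the job in, once; it reports no verdict.
The state is a dict: "time": time; "joints": joint angles; "qd": joint speeds; "joint_efforts": joint torques, N m; "tcp_pos": TCP position; "tcp_rot": TCP orientation; "contact_force": force on the tool from outside, world axes, zero at the start; "moment": the same for the moment, N m; "finger_gap": finger opening in m.
Only numpy, scipy, OpenCV 4.12 (cv2) and the standard library are available. Lean on these libraries where they do the work, as an engineer would, in place of code of your own. Each camera call takes 0.05 s, during which the arm holds its last target. There are 200 camera calls.

## Working session

There is one attempt and no reset: what is moved stays moved. The work goes in short steps, Python scripts to look and compute and a shell command to move; the robot and the scene stay as the last step left them, time stands still between calls to the robot, and variables do not carry over. Pictures are saved under pics/ and viewed, about 12 in all and at most 16, crops included, and the job is handed in when it is done.

```bash
mkdir -p pics; ls; python3 - <<'E'
from plant import arm,snapshot,calibration
import cv2
s=arm.state();print(s)
for n in("scene","top"):
    cv2.imwrite(f"pics/{n}0.png",snapshot(n)[:,:,::-1]);print(n,calibration(n))
E
```

```text
pics
{'time': 0.0, 'joints': array([ 1.10800764e+00,  4.23831618e-01,  1.63070172e+00,  1.17034369e-06,
        1.08859216e+00, -1.89972468e-02]), 'qd': array([-0.00031489,  0.00020249,  0.00019925,  0.00036981,  0.0005929 ,
        0.00172228]), 'joint_efforts': array([-4.02319085e-03, -5.44641852e+01, -2.73655897e+01,  6.40942482e-02,
        2.29483692e-02, -8.74403918e-05]), 'tcp_pos': array([0.26808713, 0.56398328, 0.23590283]), 'tcp_rot': array([ 0.34687559,  1.54300009, -0.34922938]), 'contact_force': array([ 0.88041212, -0.63353344,  0.62843368]), 'moment': array([-0.02113113,  0.02832764,  0.02115356]), 'finger_gap': 0.08809069819893232}
scene {'fx': 519.3566759030793, 'fy': 519.3566759030793, 'cx': 319.00243028836474, 'cy': 242.98970788380566, 'dist': array([-0.05365978,  0.        ,  0.        ,  0.        ,  0.        ]), 'camera_from_world': array([[-0.10416127,  0.99432401, -0.02168394,  0.07606087],
       [-0.61671655, -0.04746919,  0.78575274,  0.26335796],
       [ 0.7802635 ,  0.09521785,  0.61816053, -1.6611755 ],
       [ 0.        ,  0.        ,  0.        ,  1.        ]])}
top {'fx': 466.4307041824979, 'fy': 466.4307041824979, 'cx': 321.2199866157224, 'cy': 234.06689189140357, 'dist': array([-0.03956258,  0.        ,  0.        ,  0.        ,  0.        ]), 'camera_from_world': array([[ 0.01771975, -0.99904223,  0.04000802, -0.04864308],
       [ 0.98708768,  0.02385087,  0.15839523, -0.53428784],
       [-0.15919775,  0.0366847 ,  0.9865649 , -1.10766825],
       [ 0.        ,  0.        ,  0.        ,  1.        ]])}
```

View pics/top0.png

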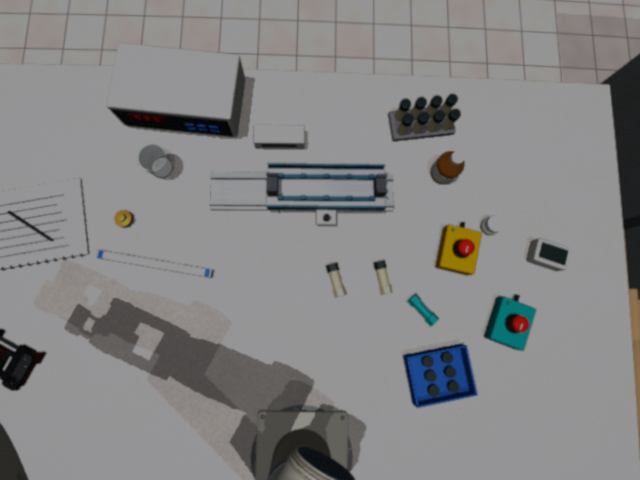

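View pics/scene0.png

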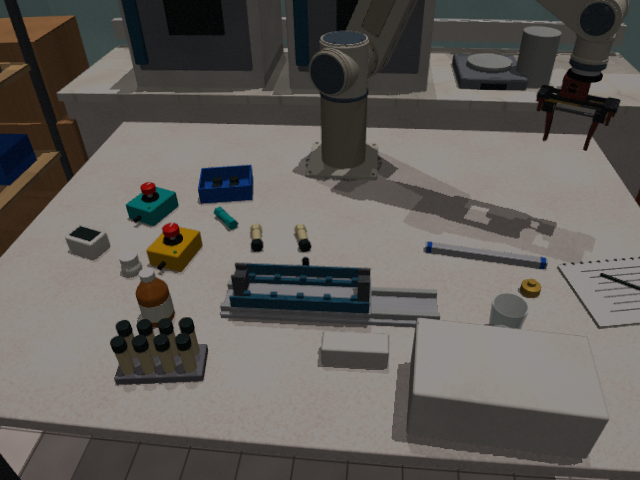

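The top view shows two loose cream tubes (336,280) and (383,277), the bar (155,264) left, the yellow stop box with red cap (466,247), and the carrier (326,187) with its stud (326,217). The turquoise tube (423,309) and turquoise box (512,323) are look-alikes to leave alone. Next I'll enlarge the view.

```bash
cat > h.py <<'E'
import numpy as np,cv2
from plant import arm,snapshot,calibration
from scipy.spatial.transform import Rotation as R
def ray(n,u,v):
    c=calibration(n);K=np.array([[c['fx'],0,c['cx']],[0,c['fy'],c['cy']],[0,0,1]])
    p=cv2.undistortPoints(np.array([[[u,v]]],float),K,c['dist'])[0,0]
    T=c['camera_from_world'];d=T[:3,:3].T@np.array([p[0],-p[1],-1]);o=-T[:3,:3].T@T[:3,3];return o,d
def w(n,u,v,z):
    o,d=ray(n,u,v);return np.round(o+d*(z-o[2])/d[2],4)
def px(n,P):
    c=calibration(n);q=c['camera_from_world']@np.append(P,1);q=q[:3]*[1,-1,-1]
    K=np.array([[c['fx'],0,c['cx']],[0,c['fy'],c['cy']],[0,0,1]])
    return cv2.projectPoints(q.reshape(1,3),np.zeros(3),np.zeros(3),K,c['dist'])[0].ravel().round(1)
def crop(n,x0,y0,x1,y1,k,name,img=None):
    im=(snapshot(n)if img is None else img)[y0:y1,x0:x1,::-1]
    cv2.imwrite('pics/'+name,cv2.resize(im,None,fx=k,fy=k,interpolation=cv2.INTER_CUBIC))
def st():
    s=arm.state();r=R.from_rotvec(s['tcp_rot']).as_matrix();print(round(s['time'],2),'p',s['tcp_pos'].round(4),'x',r[:,0].round(3),'y',r[:,1].round(3),'gap',round(s['finger_gap'],4),'F',s['contact_force'].round(1),'j',s['joints'].round(2))
E
python3 - <<'E'
from h import *
st()
im=snapshot("top")
crop('top',205,150,405,300,4,'a.png',im)
b=np.hstack([im[225:295,90:220],im[205:275,425:555]])[:,:,::-1]
cv2.imwrite('pics/b.png',cv2.resize(b,None,fx=3,fy=3,interpolation=cv2.INTER_CUBIC))
E
```

```text
0.1 p [0.2681 0.564  0.236 ] x [-0.001 -0.001 -1.   ] y [ 0.429  0.903 -0.001] gap 0.0876 F [-0.5  0.5 -0.5] j [ 1.11  0.42  1.63  0.    1.09 -0.02]
```

View pics/a.png

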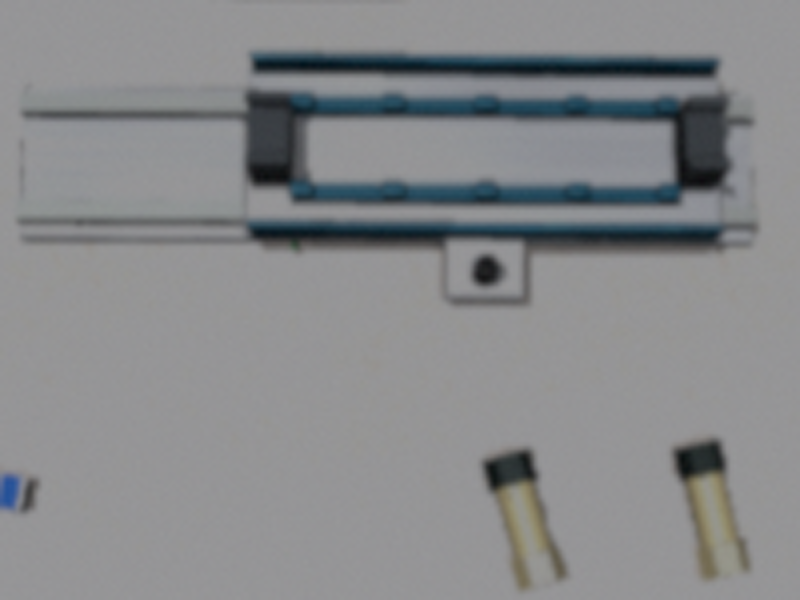

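View pics/b.png

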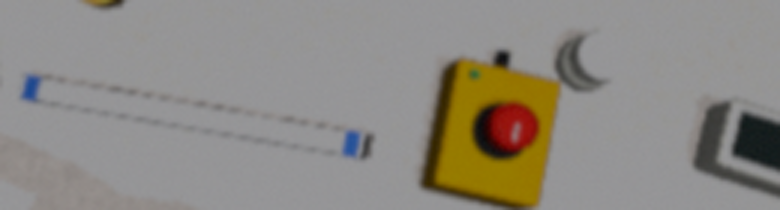

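```bash
python3 - <<'E'
from h import *
A=lambda x,y,z:w('top',205+x/4-.4,150+y/4-.4,z)
print('tubeA',A(508,455,.02),A(541,582,.02)); print('tubeB',A(698,446,.02),A(725,572,.02))
print('stud',A(487,268,.07))
for x,y in((303,188),(395,188),(487,188),(577,188),(668,188),(303,101),(395,101),(487,101),(577,101),(668,101)):print('tooth',A(x,y,.062))
print('posts',A(248,93,.098),A(293,95,.098),A(680,100,.098),A(722,97,.098),A(248,165,.098))
B=lambda x,y,z:w('top',90+x/3-.3,225+y/3-.3,z)
l,r=B(24,87,.02),B(358,144,.02);print('bar',l,r,np.linalg.norm(l-r),(l+r)/2,np.degrees(np.arctan2(*(l-r)[:2])))
C=lambda x,y,z:w('top',425+(x-390)/3-.3,205+y/3-.3,z)
print('cap',C(513,127,.086),C(498,129,.056));print('box',[C(*q,.05) for q in((458,60),(560,82),(540,208),(436,190))])
E
```

```text
tubeA [ 0.4656 -0.0656  0.02  ] [ 0.3872 -0.0871  0.02  ]
tubeB [ 0.4738 -0.1849  0.02  ] [ 0.3955 -0.2017  0.02  ]
stud [ 0.5741 -0.0482  0.07  ]
tooth [0.6228 0.0652 0.062 ]
tooth [0.6244 0.0088 0.062 ]
tooth [ 0.6259 -0.0477  0.062 ]
tooth [ 0.6275 -0.1033  0.062 ]
tooth [ 0.629  -0.1597  0.062 ]
tooth [0.678 0.067 0.062]
tooth [0.6797 0.0101 0.062 ]
tooth [ 0.6813 -0.0469  0.062 ]
tooth [ 0.683  -0.1029  0.062 ]
tooth [ 0.6847 -0.1598  0.062 ]
posts [0.6715 0.0979 0.098 ] [0.6711 0.071  0.098 ] [ 0.6749 -0.1617  0.098 ] [ 0.6775 -0.1873  0.098 ] [0.6273 0.0963 0.098 ]
bar [0.4763 0.5149 0.02  ] [0.4357 0.2371 0.02  ] 0.2807511353494408 [0.456 0.376 0.02 ] 8.314815087640884
cap [ 0.5052 -0.3841  0.086 ] [ 0.5074 -0.3821  0.056 ]
box [array([ 0.5655, -0.3519,  0.05  ]), array([ 0.549 , -0.4381,  0.05  ]), array([ 0.4435, -0.4175,  0.05  ]), array([ 0.4567, -0.3309,  0.05  ])]
```

```bash
R='{"dp":[0.25,-1,0],"delta_rot":[0,0,-1]}'; 
python3 -m pendant '[{"dp":[0.25,-1,0],"delta_rot":[0,0,-1]},{"dp":[0.25,-1,0],"delta_rot":[0,0,-1]},{"dp":[0.25,-1,0],"delta_rot":[0,0,-1]},{"dp":[0.25,-1,0],"delta_rot":[0,0,-1]},{"dp":[0.25,-1,0],"delta_rot":[0,0,-1]},{"dp":[0.25,-1,0],"delta_rot":[0,0,-1]},{"dp":[0.25,-1,0],"delta_rot":[0,0,-1]},{"dp":[0.25,-1,0],"delta_rot":[0,0,-1]},{"dp":[0.25,-1,0],"delta_rot":[0,0,-1]},{"dp":[0.25,-1,0],"delta_rot":[0,0,-1]}]' 0
python3 -m pendant '[{"dp":[0.25,-1,0],"delta_rot":[0,0,-1]},{"dp":[0.25,-1,0],"delta_rot":[0,0,-1]},{"dp":[0.25,-1,0],"delta_rot":[0,0,-1]},{"dp":[0.25,-1,0],"delta_rot":[0,0,-1]},{"dp":[0.25,-1,0],"delta_rot":[0,0,-1]},{"dp":[0.25,-1,0],"delta_rot":[0,0,-1]},{"dp":[0.25,-1,0],"delta_rot":[0,0,-1]},{"dp":[0.25,-1,0],"delta_rot":[0,0,-1]},{"dp":[0.25,-1,0],"delta_rot":[0,0,-1]},{"dp":[0.25,-1,0],"delta_rot":[0,0,-1]}]'
python3 -c "
from h import *
st()"
```

```text
time: 0.98
tcp_pos: [0.3415, 0.2558, 0.2334]
tcp_rot: [1.042, 1.308, -1.044]
contact_force: [0.0, 0.5, 0.3]
finger_gap: 0.0247
time: 1.82
tcp_pos: [0.4157, -0.0598, 0.2339]
tcp_rot: [1.699, 0.798, -1.698]
contact_force: [0.6, 0.2, 0.4]
finger_gap: 0.0002
1.82 p [ 0.4157 -0.0598  0.2339] x [ 0.     0.001 -1.   ] y [ 0.769 -0.639 -0.   ] gap 0.0002 F [0.6 0.2 0.4] j [-0.17  0.12  2.06  0.    0.96  0.52]
```

```bash
python3 -m pendant '[{"dp":[0.28,-1,0],"delta_rot":[0,0,-1]},{"dp":[0.28,-1,0],"delta_rot":[0,0,-1]},{"dp":[0.28,-1,0],"delta_rot":[0,0,-1]},{"dp":[0.28,-1,0],"delta_rot":[0,0,-1]},{"dp":[0.28,-1,0],"delta_rot":[0,0,-1]},{"dp":[0.28,-1,0],"delta_rot":[0,0,-1]},{"dp":[0.28,-1,0],"delta_rot":[0,0,-1]},{"dp":[0.28,-1,0],"delta_rot":[0,0,0]},{"dp":[0.28,-1,0],"delta_rot":[0,0,0]},{"dp":[0.28,-1,0],"delta_rot":[0,0,0]}]'
python3 -m pendant '[{"dp":[0.1,-0.2,-1],"delta_rot":[0,0,0]},{"dp":[0.1,-0.2,-1],"delta_rot":[0,0,0]},{"dp":[0,0,-1],"delta_rot":[0,0,0]},{"dp":[0,0,0],"delta_rot":[0,0,0]}]'
python3 - <<'E'
from h import *
st()
s=snapshot('scene');t=snapshot('top')
a=cv2.resize(s[200:290,130:230],(400,360),interpolation=cv2.INTER_CUBIC);b=cv2.resize(t[0:480,0:640],(480,360))
cv2.imwrite('pics/c.png',np.hstack([a,b[:,60:460]])[:,:,::-1])
E
```

```text
time: 2.65
tcp_pos: [0.499, -0.3764, 0.2323]
tcp_rot: [2.102, 0.242, -2.104]
contact_force: [0.6, 0.6, 0.3]
finger_gap: 0.0003
time: 2.98
tcp_pos: [0.5073, -0.3979, 0.1406]
tcp_rot: [2.108, 0.228, -2.098]
contact_force: [-0.2, 0.3, -0.2]
finger_gap: 0.0005
2.98 p [ 0.5073 -0.3979  0.1406] x [ 0.005 -0.004 -1.   ] y [ 0.218 -0.976  0.005] gap 0.0005 F [-0.2  0.3 -0.2] j [-0.68  0.56  1.65  0.    0.92  0.67]
```

View pics/c.png

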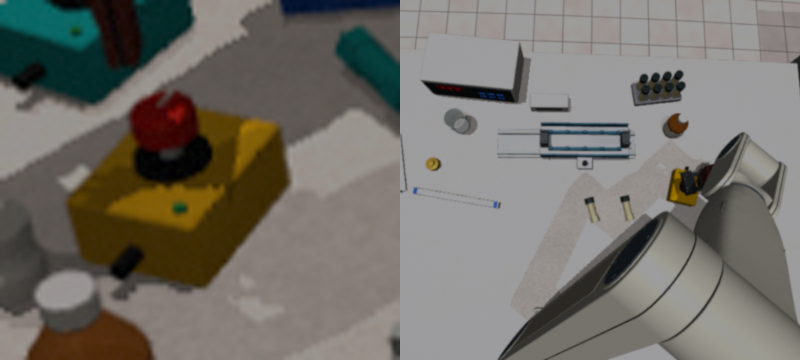

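```bash
python3 - <<'E'
from h import *
print(w('scene',171.2,230,.082),px('scene',[.505,-.384,.09]),px('scene',[.507,-.398,.1265]))
E
```

```text
[ 0.5099 -0.3803  0.082 ] [169.7 226.1] [160.8 213.9]
```

```bash
python3 -m pendant '[{"dp":[0,0.53,-0.6],"delta_rot":[0,0,0]},{"dp":[0,0,-0.4],"delta_rot":[0,0,0]},{"dp":[0,0,-0.1],"delta_rot":[0,0,0]}]'
python3 -m pendant '[{"dp":[0,0,-0.1],"delta_rot":[0,0,0]},{"dp":[0,0,-0.1],"delta_rot":[0,0,0]},{"dp":[0,0,-0.1],"delta_rot":[0,0,0]},{"dp":[0,0,-0.1],"delta_rot":[0,0,0]}]'; python3 -c "
from h import *
st()"
```

```text
time: 3.33
tcp_pos: [0.5132, -0.3854, 0.1188]
tcp_rot: [2.115, 0.216, -2.08]
contact_force: [0.1, 0.0, -0.6]
finger_gap: 0.0006
time: 3.67
tcp_pos: [0.5157, -0.3876, 0.111]
tcp_rot: [2.117, 0.211, -2.071]
contact_force: [-0.2, 0.2, -0.2]
finger_gap: 0.0007
3.67 p [ 0.5157 -0.3876  0.111 ] x [ 0.024 -0.019 -1.   ] y [ 0.22  -0.975  0.024] gap 0.0007 F [-0.2  0.2 -0.2] j [-0.66  0.6   1.68 -0.    0.84  0.69]
```

```bash
cat >> h.py <<'E'
def to(x,y,z,jaw):
    "units needed to reach TCP x,y,z pointing down with jaw angle (deg, mod 180)"
    s=arm.state();M=R.from_rotvec(s['tcp_rot']);best=None
    for a in(jaw,jaw+180):
        a=np.radians(a);Y=np.array([np.cos(a),np.sin(a),0]);X=np.array([0,0,-1.]);T=R.from_matrix(np.c_[X,Y,np.cross(X,Y)])
        r=(T*M.inv()).as_rotvec()
        if best is None or np.linalg.norm(r)<np.linalg.norm(best):best=r
    print('dp',((np.array([x,y,z])-s['tcp_pos'])/.03).round(2),'rot',(np.degrees(best)/5).round(2));st()
E
python3 -m pendant '[{"dp":[-0.29,0.2,0.05],"delta_rot":[0.25,0.3,0]},{"dp":[0,0,-0.1],"delta_rot":[0.05,0.05,0]}]'; python3 -c "
from h import *
to(.506,-.383,.104,-77)"
```

```text
time: 3.83
tcp_pos: [0.5072, -0.3822, 0.1102]
tcp_rot: [2.101, 0.243, -2.113]
contact_force: [0.8, -0.7, 0.3]
finger_gap: 0.0003
dp [-0.04 -0.03 -0.21] rot [-0.08 -0.07  0.05]
3.83 p [ 0.5072 -0.3822  0.1102] x [-0.006  0.007 -1.   ] y [ 0.221 -0.975 -0.008] gap 0.0003 F [ 0.8 -0.7  0.3] j [-0.67  0.6   1.67  0.    0.88  0.68]
```

```bash
python3 -m pendant '[{"dp":[0,0,-0.3],"delta_rot":[0,0,0]},{"dp":[-0.04,0,-0.3],"delta_rot":[0.05,0.05,0]}]';python3 -m pendant '[{"dp":[0,0,-0.25],"delta_rot":[0,0,0]},{"dp":[0,0,-0.2],"delta_rot":[0,0,0]}]'; python3 -c "
from h import *
to(.506,-.383,.0965,-77)"
```

```text
time: 4.0
tcp_pos: [0.5092, -0.3845, 0.0952]
tcp_rot: [2.105, 0.242, -2.11]
contact_force: [-7.6, 12.4, 94.3]
finger_gap: 0.0008
time: 4.17
tcp_pos: [0.5106, -0.385, 0.0957]
tcp_rot: [2.106, 0.242, -2.109]
contact_force: [-23.5, 17.5, 61.8]
finger_gap: 0.0
dp [-0.15  0.07  0.03] rot [-0.08 -0.03  0.06]
4.17 p [ 0.5106 -0.385   0.0957] x [-0.003  0.007 -1.   ] y [ 0.22  -0.976 -0.007] gap 0.0 F [-23.5  17.5  61.8] j [-0.67  0.62  1.67  0.01  0.86  0.68]
```

```bash
python3 -m pendant '[{"dp":[0,0,0.4],"delta_rot":[0,0,0]},{"dp":[0,0,1],"delta_rot":[0,0,0]},{"dp":[-0.3,0.3,1],"delta_rot":[0,0,0]},{"dp":[-0.3,1,1],"delta_rot":[0,0,0]},{"dp":[-0.3,1,0.5],"delta_rot":[0,0,0]},{"dp":[-0.3,1,0],"delta_rot":[0,0,0]},{"dp":[-0.3,1,0],"delta_rot":[0,0,0]},{"dp":[-0.3,1,0],"delta_rot":[0,0,0]}]' 0.6;  python3 - <<'E'
from h import *
to(.4265,-.0763,.15,-75)
s=snapshot('scene')
crop('scene',130,200,330,300,4,'d.png',s)
print(px('scene',[.506,-.383,.092]),px('scene',[.506,-.383,.0835]))
E
```

```text
time: 4.83
tcp_pos: [0.4586, -0.229, 0.2187]
tcp_rot: [2.118, 0.223, -2.095]
contact_force: [1.2, -0.2, -0.5]
finger_gap: 0.05
dp [-1.07  5.09 -2.29] rot [0.02 0.13 0.54]
4.83 p [ 0.4586 -0.229   0.2187] x [ 0.011 -0.002 -1.   ] y [ 0.213 -0.977  0.004] gap 0.05 F [ 1.2 -0.2 -0.5] j [-0.49  0.28  1.9   0.    0.95  0.87]
[169.8 225.7] [170.5 228.5]
```

View pics/d.png

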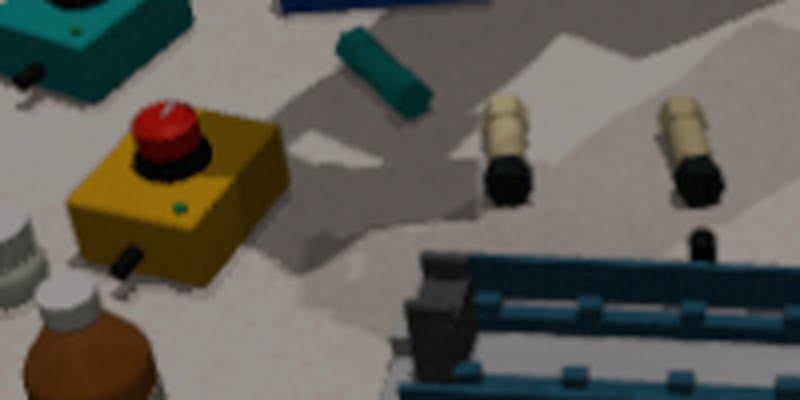

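The stop is latched: the cap top sits at (171,228), as predicted for 83.5 mm, and the gap to the collar has closed. The cream tubes are at about (256,237) and (302,237), not moved. The turquoise tube at (226,218) is the decoy.

```bash
python3 - <<'E'
from h import *
print(w('scene',302.5,237.3,.016),w('scene',256.7,236.8,.016))
E
python3 -m pendant '[{"dp":[-0.1,1,-0.2],"delta_rot":[0,0,0.5]},{"dp":[-0.2,1,-0.2],"delta_rot":[0,0.1,0]},{"dp":[-0.2,1,-0.4],"delta_rot":[0,0,0]},{"dp":[-0.2,1,-0.6],"delta_rot":[0,0,0]},{"dp":[-0.2,1,-0.9],"delta_rot":[0,0,0]},{"dp":[-0.2,0.1,0],"delta_rot":[0,0,0]}]' 0.6;  python3 -c "
from h import *
to(.427,-.0763,.10,-75)"
```

```text
[ 0.4296 -0.0734  0.016 ] [ 0.4364 -0.1909  0.016 ]
time: 5.38
tcp_pos: [0.4245, -0.067, 0.147]
tcp_rot: [2.091, 0.267, -2.07]
contact_force: [-2.0, 0.1, -0.3]
finger_gap: 0.0527
dp [ 0.08 -0.31 -1.57] rot [0.04 0.12 0.02]
5.38 p [ 0.4245 -0.067   0.147 ] x [ 0.01  -0.003 -1.   ] y [ 0.257 -0.966  0.006] gap 0.0527 F [-2.   0.1 -0.3] j [-0.18  0.28  2.12 -0.    0.73  1.13]
```

```bash
python3 -m pendant '[{"dp":[0.1,-0.27,-1],"delta_rot":[0,0.1,0]},{"dp":[0,0,-1],"delta_rot":[0,0,0]},{"dp":[0,0,-1],"delta_rot":[0,0,0]}, {"dp":[0,0,-0.8],"delta_rot":[0,0,0]}]' 0.6;  python3 -c "
from h import *
to(.428,-.075,.018,-75)"
```

```text
time: 5.72
tcp_pos: [0.4327, -0.0752, 0.0332]
tcp_rot: [2.092, 0.269, -2.059]
contact_force: [0.1, -0.5, -0.3]
finger_gap: 0.0527
dp [-0.16  0.01 -0.51] rot [ 0.07  0.19 -0.05]
5.72 p [ 0.4327 -0.0752  0.0332] x [ 0.017 -0.006 -1.   ] y [ 0.263 -0.965  0.011] gap 0.0527 F [ 0.1 -0.5 -0.3] j [-0.2   0.53  2.14 -0.01  0.45  1.11]
```

```bash
python3 -m pendant '[{"dp":[-0.16,0,-0.35],"delta_rot":[0.07,0.19,0]},{"dp":[-0.03,0,-0.2],"delta_rot":[0.02,0.05,0]}]';  python3 -c "
from h import *
to(.428,-.075,.018,-75)"
python3 -m pendant '[{"dp":[0,0,0],"delta_rot":[0,0,0]},{"dp":[0,0,0],"delta_rot":[0,0,0]},{"dp":[0,0,0],"delta_rot":[0,0,0]},{"dp":[0,0,0],"delta_rot":[0,0,0]},{"dp":[0,0,0],"delta_rot":[0,0,0]},{"dp":[0,0,0],"delta_rot":[0,0,0]}]' 0; python3 -c "
from h import *
to(.428,-.075,.018,-75)"
```

```text
time: 5.88
tcp_pos: [0.4264, -0.0759, 0.0136]
tcp_rot: [2.073, 0.282, -2.088]
contact_force: [-30.9, 16.6, 218.6]
finger_gap: 0.0529
dp [0.05 0.03 0.15] rot [-0.02 -0.09 -0.06]
5.88 p [ 0.4264 -0.0759  0.0136] x [-0.007  0.002 -1.   ] y [ 0.264 -0.965 -0.004] gap 0.0529 F [-30.9  16.6 218.6] j [-0.2   0.58  2.14  0.    0.43  1.1 ]
time: 6.38
tcp_pos: [0.4307, -0.0795, 0.0159]
tcp_rot: [2.079, 0.277, -2.08]
contact_force: [0.1, 1.3, -0.1]
finger_gap: 0.0244
dp [-0.09  0.15  0.07] rot [ 0.   -0.   -0.04]
6.38 p [ 0.4307 -0.0795  0.0159] x [-0. -0. -1.] y [ 0.262 -0.965  0.   ] gap 0.0244 F [ 0.1  1.3 -0.1] j [-0.21  0.58  2.14 -0.    0.43  1.1 ]
```

Wrist force spiked to about 219 N when the tips touched the bench. That is past the stated 120 N limit, so I will report it. I'll carry on with settle rows and smaller descents.

```bash
python3 -m pendant '[{"dp":[0,0,0.5],"delta_rot":[0,0,0]},{"dp":[0,0,1],"delta_rot":[0,0,0]},{"dp":[0,0,1],"delta_rot":[0,0,0]},{"dp":[0,0,1],"delta_rot":[0,0,0]},{"dp":[0.8,0.2,1],"delta_rot":[0,0,-0.5]},{"dp":[0.8,0.2,0.4],"delta_rot":[0,0,-0.5]},{"dp":[0.9,0.25,0],"delta_rot":[0,0,-0.5]},{"dp":[0.9,0.25,0],"delta_rot":[0,0,-0.5]},{"dp":[0.9,0.25,0],"delta_rot":[0,0,-0.5]},{"dp":[0.9,0.25,0],"delta_rot":[0,0,-0.2]}]'
python3 -m pendant '[{"dp":[0.9,0.25,0],"delta_rot":[0,0,0]},{"dp":[0.7,0.2,0],"delta_rot":[0,0,0]},{"dp":[0.4,0.1,0],"delta_rot":[0,0,0]},{"dp":[0,0,0],"delta_rot":[0,0,0]}]'; python3 -c "
from h import *
to(.654,-.0188,.12,-88.4)"
```

```text
time: 7.22
tcp_pos: [0.5846, -0.0358, 0.171]
tcp_rot: [2.21, 0.024, -2.221]
contact_force: [0.7, -0.1, 0.0]
finger_gap: 0.0245
time: 7.55
tcp_pos: [0.6522, -0.0165, 0.1707]
tcp_rot: [2.213, 0.025, -2.216]
contact_force: [-1.6, -0.6, 0.4]
finger_gap: 0.0244
dp [ 0.06 -0.08 -1.69] rot [-0.05 -0.01  0.11]
7.55 p [ 0.6522 -0.0165  0.1707] x [-0.001  0.004 -1.   ] y [ 0.018 -1.    -0.004] gap 0.0244 F [-1.6 -0.6  0.4] j [-0.05  0.54  1.61  0.01  0.99  1.5 ]
```

```bash
python3 -m pendant '[{"dp":[0.05,-0.08,-0.8],"delta_rot":[0,0,0.1]},{"dp":[0,0,-0.8],"delta_rot":[0,0,0]},{"dp":[0,0,-0.8],"delta_rot":[0,0,0]},{"dp":[0,0,-0.4],"delta_rot":[0,0,0]},{"dp":[0,0,0],"delta_rot":[0,0,0]}]'; python3 - <<'E'
from h import *
to(.654,-.0188,.068,-88.4)
crop('scene',225,220,385,340,5,'e.png')
E
```

```text
time: 7.97
tcp_pos: [0.6515, -0.0192, 0.0842]
tcp_rot: [2.209, 0.036, -2.21]
contact_force: [0.1, -0.3, -0.8]
finger_gap: 0.0243
dp [ 0.08  0.01 -0.54] rot [-0.05 -0.01 -0.01]
7.97 p [ 0.6515 -0.0192  0.0842] x [-0.001  0.004 -1.   ] y [ 0.028 -1.    -0.004] gap 0.0243 F [ 0.1 -0.3 -0.8] j [-0.05  0.65  1.65  0.01  0.84  1.49]
```

View pics/e.png

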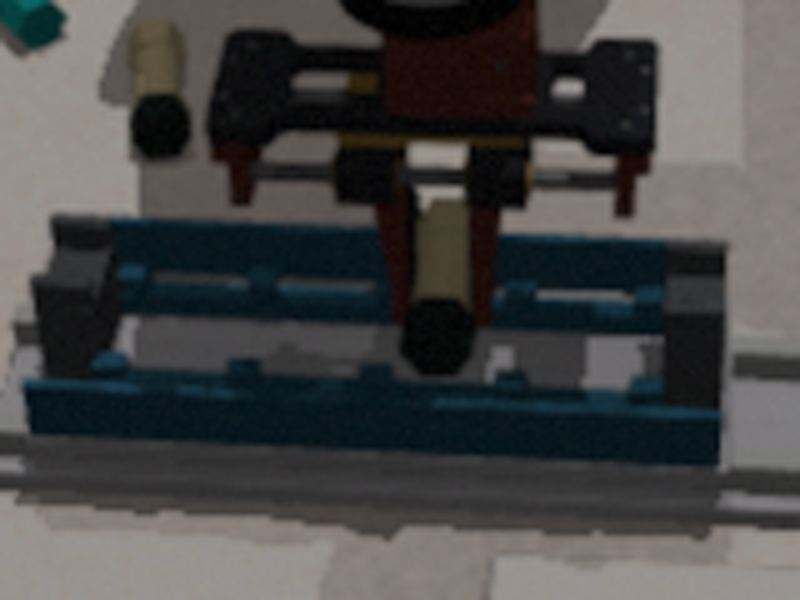

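The tube is centred over notch 3, with its cap at crop (440,340) between the teeth at x=375 and x=510. Lowering gently.

```bash
python3 -m pendant '[{"dp":[0.07,0,-0.25],"delta_rot":[0,0,0]},{"dp":[0,0,-0.2],"delta_rot":[0,0,0]},{"dp":[0,0,0],"delta_rot":[0,0,0]}]'; python3 -c "
from h import *
to(.654,-.0188,.068,-88.4)"
```

```text
time: 8.27
tcp_pos: [0.655, -0.0196, 0.0736]
tcp_rot: [2.213, 0.035, -2.206]
contact_force: [-0.1, 0.4, -0.4]
finger_gap: 0.0245
dp [-0.03  0.03 -0.19] rot [-0.04  0.04 -0.  ]
8.27 p [ 0.655  -0.0196  0.0736] x [ 0.003  0.004 -1.   ] y [ 0.028 -1.    -0.004] gap 0.0245 F [-0.1  0.4 -0.4] j [-0.05  0.67  1.64  0.01  0.83  1.49]
```

```bash
python3 -m pendant '[{"dp":[-0.03,0.02,-0.15],"delta_rot":[0,0.03,0]},{"dp":[0,0,0],"delta_rot":[0,0,0]}]';python3 -m pendant '[{"dp":[0,0,-0.1],"delta_rot":[0,0.02,0]},{"dp":[0,0,0],"delta_rot":[0,0,0]}]'; python3 -c "
from h import *
to(.654,-.0188,.068,-88.4)"
```

```text
time: 8.43
tcp_pos: [0.6549, -0.019, 0.07]
tcp_rot: [2.212, 0.035, -2.206]
contact_force: [-0.4, -0.2, -0.7]
finger_gap: 0.0243
time: 8.6
tcp_pos: [0.656, -0.0191, 0.0682]
tcp_rot: [2.213, 0.035, -2.205]
contact_force: [-0.1, -0.3, -0.2]
finger_gap: 0.0243
dp [-0.07  0.01 -0.01] rot [-0.04  0.04 -0.  ]
8.6 p [ 0.656  -0.0191  0.0682] x [ 0.003  0.004 -1.   ] y [ 0.028 -1.    -0.004] gap 0.0243 F [-0.1 -0.3 -0.2] j [-0.05  0.68  1.64  0.01  0.82  1.49]
```

```bash
python3 -m pendant '[{"dp":[-0.05,0,-0.08],"delta_rot":[0,0,0]},{"dp":[0,0,0],"delta_rot":[0,0,0]}]'; python3 -m pendant '[{"dp":[0,0,0],"delta_rot":[0,0,0]},{"dp":[0,0,0],"delta_rot":[0,0,0]},{"dp":[0,0,0],"delta_rot":[0,0,0]},{"dp":[0,0,0.5],"delta_rot":[0,0,0]},{"dp":[0,0,1],"delta_rot":[0,0,0]},{"dp":[0,0,1],"delta_rot":[0,0,0]},{"dp":[-0.6,-0.5,0.6],"delta_rot":[0,0,0.5]},{"dp":[-0.8,-0.6,0],"delta_rot":[0,0,0.5]},{"dp":[-0.8,-0.6,0],"delta_rot":[0,0,0.5]},{"dp":[-0.8,-0.6,0],"delta_rot":[0,0,0.5]}]' 0.52
python3 -m pendant '[{"dp":[-0.8,-0.6,0],"delta_rot":[0,0,0.1]},{"dp":[-0.8,-0.6,0],"delta_rot":[0,0,0]},{"dp":[-0.8,-0.6,0],"delta_rot":[0,0,0]},{"dp":[-0.8,-0.6,-0.5],"delta_rot":[0,0,0]},{"dp":[-0.6,-0.5,-0.5],"delta_rot":[0,0,0]},{"dp":[-0.3,-0.4,-0.5],"delta_rot":[0,0,0]},{"dp":[0,0,0],"delta_rot":[0,0,0]}]'; python3 - <<'E'
from h import *
to(.4355,-.192,.06,-78)
crop('top',305,150,455,350,3,'f.png')
E
```

```text
time: 8.77
tcp_pos: [0.6567, -0.019, 0.0682]
tcp_rot: [2.218, 0.035, -2.2]
contact_force: [0.1, 0.4, -0.8]
finger_gap: 0.0246
time: 9.6
tcp_pos: [0.5676, -0.0868, 0.17]
tcp_rot: [2.123, 0.229, -2.095]
contact_force: [0.5, -0.3, 0.4]
finger_gap: 0.0454
time: 10.18
tcp_pos: [0.4363, -0.1916, 0.1325]
tcp_rot: [2.123, 0.235, -2.079]
contact_force: [-0.2, -0.1, -0.1]
finger_gap: 0.0455
dp [-0.03 -0.01 -2.42] rot [ 0.    0.24 -0.18]
10.18 p [ 0.4363 -0.1916  0.1325] x [ 0.021 -0.    -1.   ] y [ 0.223 -0.975  0.005] gap 0.0455 F [-0.2 -0.1 -0.1] j [-0.44  0.36  2.04  0.01  0.72  0.89]
```

View pics/f.png

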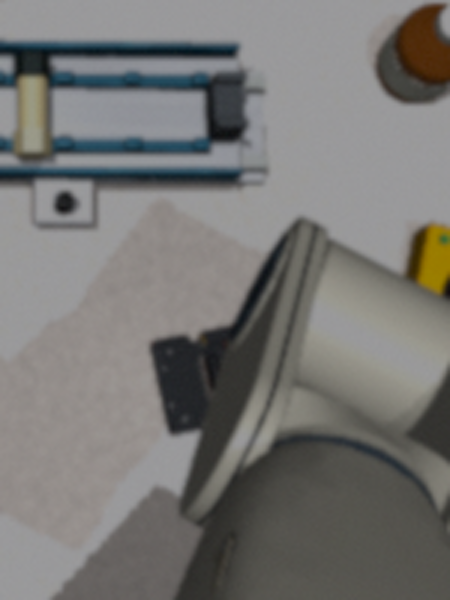

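Tube A is seated in notch 3, crop (33,105), clear of both walls. Tube B is hidden here, so I'll check it in code from the scene camera.

```bash
python3 -m pendant '[{"dp":[0,0,-1],"delta_rot":[0,0.24,-0.18]},{"dp":[0,0,-0.6],"delta_rot":[0,0,0]},{"dp":[0,0,0],"delta_rot":[0,0,0]}]'; python3 - <<'E'
from h import *
to(.4355,-.192,.018,-78)
def cream(im):
    h=im.astype(int);m=(h[:,:,0]-h[:,:,2]>25)&(abs(h[:,:,0]-h[:,:,1])<40)&(h[:,:,1]>60);m[:220]=0;m[275:]=0;m[:,:235]=0;m[:,320:]=0
    n,l,s,c=cv2.connectedComponentsWithStats(m.astype('uint8'));return [(s[i].tolist(),c[i].round(1).tolist()) for i in range(1,n) if s[i][4]>12]
print(cream(cv2.imread('pics/scene0.png')[:,:,::-1]));print(cream(snapshot('scene')))
E
```

```text
time: 10.48
tcp_pos: [0.4425, -0.1922, 0.089]
tcp_rot: [2.119, 0.214, -2.101]
contact_force: [0.0, -0.1, 0.2]
finger_gap: 0.0456
dp [-0.23  0.01 -2.37] rot [0.05 0.11 0.02]
10.48 p [ 0.4425 -0.1922  0.089 ] x [ 0.009 -0.004 -1.   ] y [ 0.206 -0.979  0.006] gap 0.0456 F [ 0.  -0.1  0.2] j [-0.43  0.46  2.04  0.    0.64  0.93]
[([251, 224, 11, 15, 140], [255.8, 231.1]), ([295, 224, 12, 16, 137], [300.7, 231.3])]
[([252, 224, 8, 13, 67], [255.2, 229.6]), ([309, 267, 11, 8, 73], [314.4, 271.0])]
```

```bash
python3 -m pendant '[{"dp":[-0.23,0,-0.8],"delta_rot":[0.05,0.11,0]},{"dp":[-0.05,0,-0.7],"delta_rot":[0,0,0]},{"dp":[-0.05,0,-0.4],"delta_rot":[0,0,0]},{"dp":[0,0,0],"delta_rot":[0,0,0]},{"dp":[0,0,0],"delta_rot":[0,0,0]}]'; python3 -c "
from h import *
to(.4355,-.192,.019,-78)"
```

```text
time: 10.95
tcp_pos: [0.4414, -0.1924, 0.0391]
tcp_rot: [2.119, 0.217, -2.095]
contact_force: [0.3, 0.6, -1.1]
finger_gap: 0.0457
dp [-0.2   0.01 -0.67] rot [ 0.06  0.14 -0.03]
10.95 p [ 0.4414 -0.1924  0.0391] x [ 0.012 -0.005 -1.   ] y [ 0.21  -0.978  0.007] gap 0.0457 F [ 0.3  0.6 -1.1] j [-0.44  0.55  2.05  0.    0.52  0.92]
```

```bash
python3 -m pendant '[{"dp":[-0.25,0,-0.4],"delta_rot":[0.06,0.2,0]},{"dp":[0,0,-0.1],"delta_rot":[0,0,0]},{"dp":[0,0,0],"delta_rot":[0,0,0]}]'; python3 -c "
from h import *
to(.4355,-.192,.019,-78)"
```

```text
time: 11.2
tcp_pos: [0.4366, -0.1931, 0.0266]
tcp_rot: [2.107, 0.223, -2.11]
contact_force: [0.4, 0.8, 0.6]
finger_gap: 0.0459
dp [-0.04  0.04 -0.25] rot [ 0.02 -0.02 -0.04]
11.2 p [ 0.4366 -0.1931  0.0266] x [-0.001 -0.002 -1.   ] y [ 0.211 -0.977  0.002] gap 0.0459 F [0.4 0.8 0.6] j [-0.44  0.58  2.05 -0.    0.51  0.92]
```

```bash
python3 -m pendant '[{"dp":[-0.05,0.04,-0.25],"delta_rot":[0,0,0]},{"dp":[0,0,0],"delta_rot":[0,0,0]}]'; python3 -m pendant '[{"dp":[0,0,0],"delta_rot":[0,0,0]},{"dp":[0,0,0],"delta_rot":[0,0,0]},{"dp":[0,0,0],"delta_rot":[0,0,0]},{"dp":[0,0,0],"delta_rot":[0,0,0]},{"dp":[0,0,0],"delta_rot":[0,0,0]},{"dp":[0,0,0],"delta_rot":[0,0,0]}]' 0; python3 -c "
from h import *
to(.4355,-.192,.019,-78)"
```

```text
time: 11.37
tcp_pos: [0.4357, -0.192, 0.0194]
tcp_rot: [2.108, 0.223, -2.108]
contact_force: [-0.3, 1.2, 0.0]
finger_gap: 0.0457
time: 11.87
tcp_pos: [0.4357, -0.1921, 0.0195]
tcp_rot: [2.108, 0.222, -2.108]
contact_force: [-0.5, 0.1, -0.5]
finger_gap: 0.0244
dp [-0.01  0.   -0.02] rot [ 0.03 -0.   -0.04]
11.87 p [ 0.4357 -0.1921  0.0195] x [-0.    -0.003 -1.   ] y [ 0.211 -0.977  0.002] gap 0.0244 F [-0.5  0.1 -0.5] j [-0.44  0.59  2.06 -0.    0.49  0.92]
```

```bash
python3 -m pendant '[{"dp":[0,0,0.5],"delta_rot":[0,0,0]},{"dp":[0,0,1],"delta_rot":[0,0,0]},{"dp":[0,0,1],"delta_rot":[0,0,0]},{"dp":[0,0,1],"delta_rot":[0,0,0]},{"dp":[0.7,0.4,1],"delta_rot":[0,0,-0.5]},{"dp":[0.8,0.4,0.4],"delta_rot":[0,0,-0.5]},{"dp":[0.8,0.4,0],"delta_rot":[0,0,-0.5]},{"dp":[0.8,0.4,0],"delta_rot":[0,0,-0.5]},{"dp":[0.8,0.4,0],"delta_rot":[0,0,-0.1]},{"dp":[0.8,0.4,0],"delta_rot":[0,0,0]}]'
python3 -m pendant '[{"dp":[0.8,0.45,0],"delta_rot":[0,0,0]},{"dp":[0.8,0.45,0],"delta_rot":[0,0,0]},{"dp":[0.6,0.4,0],"delta_rot":[0,0,0]},{"dp":[0.3,0.1,0],"delta_rot":[0,0,0]},{"dp":[0,0,0],"delta_rot":[0,0,0]}]'; python3 -c "
from h import *
to(.6545,-.0758,.09,-88.4)"
```

```text
time: 12.7
tcp_pos: [0.5747, -0.1171, 0.1751]
tcp_rot: [2.212, 0.018, -2.22]
contact_force: [-0.1, 0.1, -1.1]
finger_gap: 0.024
time: 13.12
tcp_pos: [0.6564, -0.07, 0.1749]
tcp_rot: [2.213, 0.022, -2.216]
contact_force: [-0.9, -0.2, -0.3]
finger_gap: 0.0245
dp [-0.06 -0.19 -2.83] rot [-0.03 -0.01  0.13]
13.12 p [ 0.6564 -0.07    0.1749] x [-0.001  0.003 -1.   ] y [ 0.017 -1.    -0.003] gap 0.0245 F [-0.9 -0.2 -0.3] j [-0.13  0.54  1.59  0.    1.01  1.43]
```

```bash
python3 -m pendant '[{"dp":[-0.06,-0.19,-0.8],"delta_rot":[0,0,0.12]},{"dp":[0,0,-0.9],"delta_rot":[0,0,0]},{"dp":[0,0,-0.8],"delta_rot":[0,0,0]},{"dp":[0,0,-0.4],"delta_rot":[0,0,0]},{"dp":[0,0,0],"delta_rot":[0,0,0]}]'; python3 -c "
from h import *
to(.6545,-.0758,.072,-88.4)"
```

```text
time: 13.53
tcp_pos: [0.6512, -0.0785, 0.0863]
tcp_rot: [2.207, 0.033, -2.21]
contact_force: [-0.2, 0.3, -0.7]
finger_gap: 0.0243
dp [ 0.11  0.09 -0.48] rot [-0.02 -0.01  0.  ]
13.53 p [ 0.6512 -0.0785  0.0863] x [-0.001  0.002 -1.   ] y [ 0.028 -1.    -0.002] gap 0.0243 F [-0.2  0.3 -0.7] j [-0.14  0.65  1.64  0.    0.85  1.4 ]
```

```bash
python3 -m pendant '[{"dp":[0.08,0.08,-0.2],"delta_rot":[0,0,0]},{"dp":[0,0,-0.15],"delta_rot":[0,0,0]},{"dp":[0,0,0],"delta_rot":[0,0,0]}]'; python3 -m pendant '[{"dp":[0,0,-0.12],"delta_rot":[0,0,0]},{"dp":[0,0,0],"delta_rot":[0,0,0]}]';  python3 -c "
from h import *
to(.6545,-.0758,.0715,-88.4)"
```

```text
time: 13.78
tcp_pos: [0.6529, -0.0773, 0.0765]
tcp_rot: [2.208, 0.031, -2.211]
contact_force: [0.6, -0.1, -0.6]
finger_gap: 0.0249
time: 13.95
tcp_pos: [0.6539, -0.0775, 0.0743]
tcp_rot: [2.21, 0.03, -2.208]
contact_force: [-0.6, -0.2, -2.4]
finger_gap: 0.024
dp [ 0.02  0.06 -0.09] rot [-0.02  0.01  0.02]
13.95 p [ 0.6539 -0.0775  0.0743] x [ 0.001  0.001 -1.   ] y [ 0.026 -1.    -0.001] gap 0.024 F [-0.6 -0.2 -2.4] j [-0.14  0.67  1.63  0.    0.83  1.41]
```

```bash
python3 -m pendant '[{"dp":[0,0.03,-0.1],"delta_rot":[0,0,0]},{"dp":[0,0,0],"delta_rot":[0,0,0]}]'; python3 -m pendant '[{"dp":[0,0,0],"delta_rot":[0,0,0]},{"dp":[0,0,0],"delta_rot":[0,0,0]},{"dp":[0,0,0],"delta_rot":[0,0,0]},{"dp":[0,0,0.5],"delta_rot":[0,0,0]},{"dp":[0,0,1],"delta_rot":[0,0,0]},{"dp":[0,0,1],"delta_rot":[0,0,0]},{"dp":[-0.5,0.8,0.6],"delta_rot":[0,0,0.5]},{"dp":[-0.5,1,0],"delta_rot":[0,0,0.5]},{"dp":[-0.5,1,0],"delta_rot":[0,0,0.5]},{"dp":[-0.5,1,0],"delta_rot":[0,0,0.5]}]' 0.45
python3 -c "
from h import *
to(.456,.376,.10,-6)"
```

```text
time: 14.12
tcp_pos: [0.6549, -0.0766, 0.0724]
tcp_rot: [2.213, 0.03, -2.205]
contact_force: [0.7, 0.3, 0.6]
finger_gap: 0.0253
time: 14.95
tcp_pos: [0.5975, 0.0353, 0.1778]
tcp_rot: [2.131, 0.211, -2.102]
contact_force: [0.8, 0.5, 0.2]
finger_gap: 0.0393
dp [-4.72 11.36 -2.59] rot [-0.11  0.13 14.52]
14.95 p [0.5975 0.0353 0.1778] x [ 0.013  0.001 -1.   ] y [ 0.198 -0.98   0.002] gap 0.0393 F [0.8 0.5 0.2] j [0.04 0.45 1.74 0.   0.93 1.41]
```

```bash
python3 - <<'E'
from h import *
t=snapshot('top');s=snapshot('scene')
f=lambda im,w_,h_:cv2.resize(im,(w_,h_),interpolation=cv2.INTER_CUBIC)
a=np.hstack([f(t[240:270,85:125],400,300),f(t[258:288,190:230],400,300)])
b=np.hstack([f(s[225:325,225:385],400,250),f(s[235:275,415:555],400,114+136)])
cv2.imwrite('pics/g.png',np.vstack([a,b])[:,:,::-1])
E
```

```text
(no output)
```

View pics/g.png

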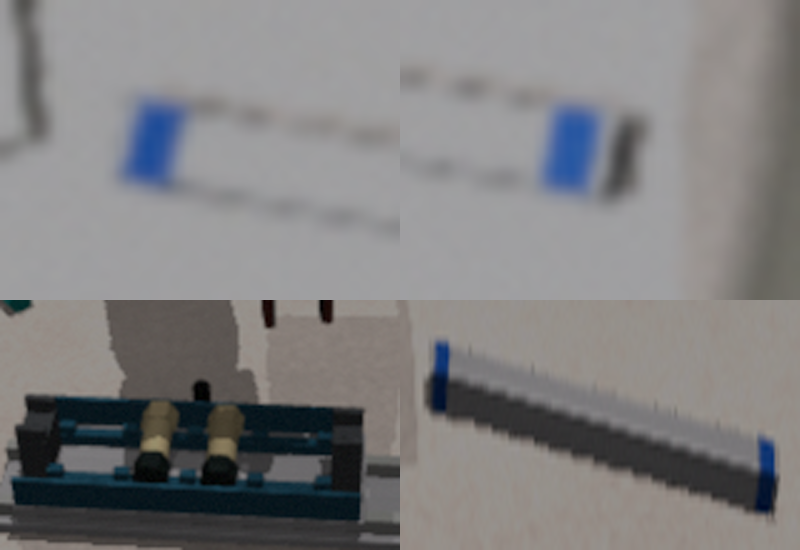

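Both tubes lie properly in notches 2 and 3, and the bar lies undisturbed. Band centres are at top-view (100.1,253.9) and (206.9,272.6).

```bash
python3 - <<'E'
from h import *
l=w('top',100.1,253.9,.02);r=w('top',206.9,272.6,.02);print(l,r,(l+r)/2,np.linalg.norm(l-r),np.degrees(np.arctan2(l[1]-r[1],l[0]-r[0])))
S=lambda x,y,z:w('scene',415+x*140/400,235+y*40/250,z)
l=S(440-400,360-300,.02);r=S(766-400,455-300,.02);print(l,r,(l+r)/2)
E
python3 -m pendant '[{"dp":[-0.38,0.95,0],"delta_rot":[0,0,1]},{"dp":[-0.38,0.95,0],"delta_rot":[0,0,1]},{"dp":[-0.38,0.95,0],"delta_rot":[0,0,1]},{"dp":[-0.38,0.95,0],"delta_rot":[0,0,1]},{"dp":[-0.38,0.95,0],"delta_rot":[0,0,1]},{"dp":[-0.38,0.95,0],"delta_rot":[0,0,1]},{"dp":[-0.38,0.95,0],"delta_rot":[0,0,1]},{"dp":[-0.38,0.95,0],"delta_rot":[0,0,1]},{"dp":[-0.38,0.95,0],"delta_rot":[0,0,1]},{"dp":[-0.38,0.95,0],"delta_rot":[0,0,1]}]'
python3 -m pendant '[{"dp":[-0.38,0.95,-0.4],"delta_rot":[0,0,1]},{"dp":[-0.38,0.9,-0.8],"delta_rot":[0,0,1]},{"dp":[0,0,-0.6],"delta_rot":[0,0,1]},{"dp":[0,0,-0.3],"delta_rot":[0,0,1]},{"dp":[0,0,0],"delta_rot":[0,0,0]}]'
python3 -c "
from h import *
to(.456,.376,.06,-8.3)"
```

```text
[0.476  0.5089 0.02  ] [0.4358 0.2423 0.02  ] [0.4559 0.3756 0.02  ] 0.2696137978665039 81.42510090761009
[0.4402 0.2438 0.02  ] [0.4782 0.512  0.02  ] [0.4592 0.3779 0.02  ]
time: 15.88
tcp_pos: [0.4847, 0.3276, 0.1887]
tcp_rot: [1.57, 0.955, -1.524]
contact_force: [0.6, 0.3, -1.0]
finger_gap: 0.0397
time: 16.3
tcp_pos: [0.4633, 0.3929, 0.1302]
tcp_rot: [1.312, 1.175, -1.25]
contact_force: [0.8, 0.6, -0.6]
finger_gap: 0.0392
dp [-0.24 -0.56 -2.34] rot [-0.37  0.22 -0.57]
16.3 p [0.4633 0.3929 0.1302] x [ 0.018  0.033 -0.999] y [ 0.995 -0.095  0.015] gap 0.0392 F [ 0.8  0.6 -0.6] j [0.68 0.52 1.76 0.02 0.82 0.76]
```

```bash
python3 -m pendant '[{"dp":[-0.2,-0.52,-0.6],"delta_rot":[-0.37,0.22,-0.6]},{"dp":[0,0,-0.7],"delta_rot":[0,0,0]},{"dp":[0,0,-0.4],"delta_rot":[0,0,0]},{"dp":[0,0,0],"delta_rot":[0,0,0]}]'
python3 -c "
from h import *
to(.457,.3765,.05,-8.5)"
```

```text
time: 16.63
tcp_pos: [0.4611, 0.3772, 0.082]
tcp_rot: [1.331, 1.126, -1.323]
contact_force: [0.9, -0.7, 0.3]
finger_gap: 0.0394
dp [-0.14 -0.02 -1.07] rot [-0.02  0.05  0.16]
16.63 p [0.4611 0.3772 0.082 ] x [ 0.005  0.002 -1.   ] y [ 0.987 -0.161  0.004] gap 0.0394 F [ 0.9 -0.7  0.3] j [ 0.67  0.59  1.78 -0.    0.76  0.83]
```

```bash
python3 -m pendant '[{"dp":[-0.15,0,-0.8],"delta_rot":[0,0.1,0.1]},{"dp":[-0.05,0,-0.6],"delta_rot":[0,0.05,0.05]},{"dp":[0,0,-0.2],"delta_rot":[0,0,0]},{"dp":[0,0,0],"delta_rot":[0,0,0]}]'
python3 -c "
from h import *
to(.457,.3765,.018,-8.5)"
```

```text
time: 16.97
tcp_pos: [0.4595, 0.3782, 0.0375]
tcp_rot: [1.326, 1.138, -1.323]
contact_force: [-1.0, -1.4, -0.1]
finger_gap: 0.0393
dp [-0.08 -0.06 -0.65] rot [-0.07 -0.03  0.09]
16.97 p [0.4595 0.3782 0.0375] x [-0.003  0.006 -1.   ] y [ 0.988 -0.155 -0.004] gap 0.0393 F [-1.  -1.4 -0.1] j [0.67 0.66 1.79 0.01 0.69 0.81]
```

```bash
python3 -m pendant '[{"dp":[-0.08,-0.06,-0.35],"delta_rot":[-0.05,0,0]},{"dp":[0,0,-0.1],"delta_rot":[0,0,0]},{"dp":[0,0,0],"delta_rot":[0,0,0]}]'
python3 -c "
from h import *
to(.457,.3765,.018,-8.5)"
```

```text
time: 17.22
tcp_pos: [0.4591, 0.3773, 0.026]
tcp_rot: [1.328, 1.133, -1.323]
contact_force: [-0.4, 0.0, 0.4]
finger_gap: 0.0397
dp [-0.07 -0.03 -0.27] rot [-0.05  0.01  0.11]
17.22 p [0.4591 0.3773 0.026 ] x [ 0.001  0.004 -1.   ] y [ 0.988 -0.158  0.   ] gap 0.0397 F [-0.4  0.   0.4] j [0.67 0.68 1.79 0.   0.66 0.82]
```

```bash
python3 -m pendant '[{"dp":[-0.05,-0.02,-0.27],"delta_rot":[-0.05,0,0]},{"dp":[0,0,0],"delta_rot":[0,0,0]}]'
python3 -m pendant '[{"dp":[0,0,0],"delta_rot":[0,0,0]},{"dp":[0,0,0],"delta_rot":[0,0,0]},{"dp":[0,0,0],"delta_rot":[0,0,0]},{"dp":[0,0,0],"delta_rot":[0,0,0]},{"dp":[0,0,0],"delta_rot":[0,0,0]},{"dp":[0,0,0],"delta_rot":[0,0,0]}]' 0
python3 -c "
from h import *
to(.457,.3765,.018,-8.5)"
```

```text
time: 17.38
tcp_pos: [0.4582, 0.3771, 0.0185]
tcp_rot: [1.327, 1.129, -1.323]
contact_force: [-0.1, -0.3, -0.3]
finger_gap: 0.0396
time: 17.88
tcp_pos: [0.4582, 0.3774, 0.0189]
tcp_rot: [1.327, 1.129, -1.323]
contact_force: [-0.5, -0.3, -1.1]
finger_gap: 0.0196
dp [-0.04 -0.03 -0.03] rot [-0.01  0.03  0.11]
17.88 p [0.4582 0.3774 0.0189] x [ 0.003  0.001 -1.   ] y [ 0.987 -0.158  0.003] gap 0.0196 F [-0.5 -0.3 -1.1] j [ 0.67  0.69  1.8  -0.    0.65  0.83]
```

```bash
python3 -m pendant '[{"dp":[0,0,0.5],"delta_rot":[0,0,0]},{"dp":[0,0,0.9],"delta_rot":[0,0,0]},{"dp":[0,0,0.9],"delta_rot":[0,0,0]},{"dp":[0,0,0.9],"delta_rot":[0,0,0]},{"dp":[0,-0.2,0.9],"delta_rot":[0,0,0]},{"dp":[0.3,-0.5,0.7],"delta_rot":[0,0,0.2]},{"dp":[0.4,-0.8,0.3],"delta_rot":[0,0,0.2]},{"dp":[0.4,-0.9,0],"delta_rot":[0,0,0.2]},{"dp":[0.4,-0.9,0],"delta_rot":[0,0,0.2]},{"dp":[0.4,-0.9,0],"delta_rot":[0,0,0.2]}]'
python3 -m pendant '[{"dp":[0.4,-0.9,0],"delta_rot":[0,0,0.2]},{"dp":[0.4,-0.9,0],"delta_rot":[0,0,0.2]},{"dp":[0.4,-0.9,0],"delta_rot":[0,0,0.2]},{"dp":[0.4,-0.9,0],"delta_rot":[0,0,0.2]},{"dp":[0.4,-0.9,0],"delta_rot":[0,0,0.2]},{"dp":[0.4,-0.9,0],"delta_rot":[0,0,0]},{"dp":[0.4,-0.8,0],"delta_rot":[0,0,0]},{"dp":[0.4,-0.7,0],"delta_rot":[0,0,0]},{"dp":[0.3,-0.5,0],"delta_rot":[0,0,0]},{"dp":[0,0,0],"delta_rot":[0,0,0]}]'
python3 -c "
from h import *
to(.6537,-.0465,.14,1.6)"
```

```text
time: 18.72
tcp_pos: [0.5125, 0.2498, 0.1783]
tcp_rot: [1.253, 1.178, -1.252]
contact_force: [1.0, 0.8, -1.8]
finger_gap: 0.0199
time: 19.55
tcp_pos: [0.621, 0.0103, 0.1785]
tcp_rot: [1.187, 1.219, -1.187]
contact_force: [0.3, 0.3, -1.4]
finger_gap: 0.0198
dp [ 1.09 -1.89 -1.28] rot [ 0.03  0.03 -0.02]
19.55 p [0.621  0.0103 0.1785] x [ 0.003 -0.002 -1.   ] y [1.    0.03  0.002] gap 0.0198 F [ 0.3  0.3 -1.4] j [-0.    0.49  1.68 -0.    0.97 -0.03]
```

```bash
python3 -m pendant '[{"dp":[0.4,-0.7,0],"delta_rot":[0,0,0]},{"dp":[0.4,-0.7,0],"delta_rot":[0,0,0]},{"dp":[0.3,-0.5,-0.3],"delta_rot":[0,0,0]},{"dp":[0,0,-0.6],"delta_rot":[0,0,0]},{"dp":[0,0,-0.3],"delta_rot":[0,0,0]},{"dp":[0,0,0],"delta_rot":[0,0,0]}]'
python3 - <<'E'
from h import *
to(.6537,-.0465,.12,1.6)
crop('scene',225,195,385,315,5,'i.png')
for k in(-.145,.145):
  for x in(-.01,.01):
    p=arm.state()['tcp_pos'];print(px('scene',[p[0]-.028*k+x,p[1]+k,p[2]-.009+.01]))
E
```

```text
time: 20.05
tcp_pos: [0.6536, -0.0486, 0.1392]
tcp_rot: [1.188, 1.221, -1.189]
contact_force: [-1.0, 0.7, -2.5]
finger_gap: 0.0197
dp [ 0.    0.07 -0.64] rot [0.01 0.   0.  ]
20.05 p [ 0.6536 -0.0486  0.1392] x [ 0.    -0.001 -1.   ] y [1.    0.028 0.   ] gap 0.0197 F [-1.   0.7 -2.5] j [-0.09  0.58  1.62 -0.    0.94 -0.12]
[230.  250.7]
[227.7 256.8]
[368.9 255.2]
[368.6 261.4]
```

View pics/i.png

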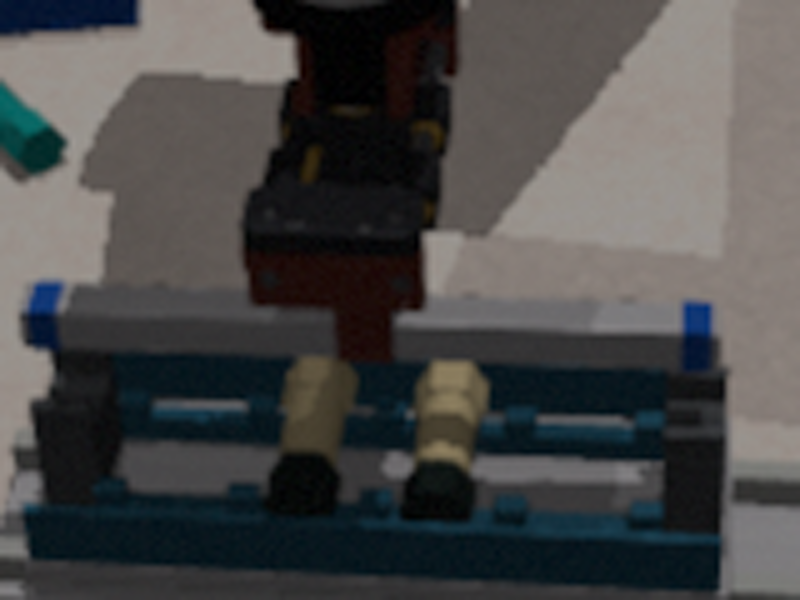

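The bar is over both posts, its ends at crop (23,315) and (715,335), matching the predicted pixels. Lowering.

```bash
python3 -m pendant '[{"dp":[0,0.02,-0.4],"delta_rot":[0,0,0]},{"dp":[0,0,-0.4],"delta_rot":[0,0,0]},{"dp":[0,0,-0.15],"delta_rot":[0,0,0]},{"dp":[0,0,0],"delta_rot":[0,0,0]}]'
python3 -c "
from h import *
to(.6537,-.048,.103,1.6)"
```

```text
time: 20.43
tcp_pos: [0.653, -0.0454, 0.1092]
tcp_rot: [1.186, 1.223, -1.187]
contact_force: [-0.6, -0.1, -2.4]
finger_gap: 0.0199
dp [ 0.02 -0.09 -0.21] rot [ 0.01  0.   -0.03]
20.43 p [ 0.653  -0.0454  0.1092] x [ 0.    -0.001 -1.   ] y [1.    0.031 0.   ] gap 0.0199 F [-0.6 -0.1 -2.4] j [-0.09  0.62  1.63 -0.    0.89 -0.12]
```

```bash
python3 -m pendant '[{"dp":[0.02,-0.09,-0.14],"delta_rot":[0,0,0]},{"dp":[0,0,0],"delta_rot":[0,0,0]}]'
python3 -m pendant '[{"dp":[0,0,-0.07],"delta_rot":[0,0,0]},{"dp":[0,0,0],"delta_rot":[0,0,0]}]'
python3 -c "
from h import *
to(.6537,-.048,.103,1.6)"
```

```text
time: 20.6
tcp_pos: [0.6533, -0.0475, 0.1043]
tcp_rot: [1.185, 1.224, -1.187]
contact_force: [-0.1, -0.6, -1.4]
finger_gap: 0.02
time: 20.77
tcp_pos: [0.6542, -0.0476, 0.1032]
tcp_rot: [1.186, 1.222, -1.185]
contact_force: [0.2, -0.6, -2.5]
finger_gap: 0.0198
dp [-0.02 -0.01 -0.01] rot [ 0.01  0.01 -0.04]
20.77 p [ 0.6542 -0.0476  0.1032] x [ 0.001 -0.001 -1.   ] y [0.999 0.032 0.001] gap 0.0198 F [ 0.2 -0.6 -2.5] j [-0.09  0.63  1.63 -0.    0.88 -0.12]
```

```bash
python3 -m pendant '[{"dp":[-0.02,0,-0.07],"delta_rot":[0,0,0]},{"dp":[0,0,0],"delta_rot":[0,0,0]}]'
python3 -m pendant '[{"dp":[0,0,-0.05],"delta_rot":[0,0,0]},{"dp":[0,0,0],"delta_rot":[0,0,0]}]'
python3 -c "
from h import *
to(.6537,-.048,.103,1.6)"
```

```text
time: 20.93
tcp_pos: [0.6549, -0.0477, 0.1035]
tcp_rot: [1.187, 1.22, -1.183]
contact_force: [-0.4, 1.0, -1.9]
finger_gap: 0.02
time: 21.1
tcp_pos: [0.6556, -0.0479, 0.103]
tcp_rot: [1.188, 1.218, -1.182]
contact_force: [0.1, 0.5, -2.3]
finger_gap: 0.0198
dp [-0.06 -0.   -0.  ] rot [ 0.01  0.07 -0.04]
21.1 p [ 0.6556 -0.0479  0.103 ] x [ 0.006 -0.001 -1.   ] y [0.999 0.031 0.006] gap 0.0198 F [ 0.1  0.5 -2.3] j [-0.09  0.63  1.63 -0.    0.87 -0.12]
```

```bash
python3 -m pendant '[{"dp":[-0.06,0,-0.13],"delta_rot":[0,0.07,0]},{"dp":[0,0,0],"delta_rot":[0,0,0]}]'
python3 -c "
from h import *
to(.6537,-.048,.103,1.6)"
```

```text
time: 21.27
tcp_pos: [0.6566, -0.048, 0.1039]
tcp_rot: [1.188, 1.218, -1.182]
contact_force: [-0.2, -0.4, -2.8]
finger_gap: 0.02
dp [-0.1  -0.   -0.03] rot [ 0.02  0.07 -0.04]
21.27 p [ 0.6566 -0.048   0.1039] x [ 0.006 -0.001 -1.   ] y [0.999 0.031 0.006] gap 0.02 F [-0.2 -0.4 -2.8] j [-0.09  0.63  1.63 -0.    0.88 -0.12]
```

```bash
python3 -m pendant '[{"dp":[-0.12,0,-0.12],"delta_rot":[0,0.07,0]},{"dp":[-0.05,0,-0.1],"delta_rot":[0,0.03,0]}]'
python3 -c "
from h import *
to(.6537,-.048,.103,1.6)"
```

```text
time: 21.43
tcp_pos: [0.6557, -0.0482, 0.1025]
tcp_rot: [1.188, 1.217, -1.182]
contact_force: [-10.6, 2.6, 32.3]
finger_gap: 0.0198
dp [-0.07  0.01  0.02] rot [ 0.02  0.08 -0.04]
21.43 p [ 0.6557 -0.0482  0.1025] x [ 0.007 -0.002 -1.   ] y [0.999 0.031 0.007] gap 0.0198 F [-10.6   2.6  32.3] j [-0.09  0.63  1.63 -0.    0.87 -0.12]
```

```bash
python3 -m pendant '[{"dp":[0,0,0.02],"delta_rot":[0,0,0]},{"dp":[0,0,0],"delta_rot":[0,0,0]},{"dp":[0,0,0],"delta_rot":[0,0,0]}]' 0.45
python3 -m pendant '[{"dp":[0,0,0.6],"delta_rot":[0,0,0]},{"dp":[0,0,0.8],"delta_rot":[0,0,0]},{"dp":[-0.5,0,0.5],"delta_rot":[0,0,0]},{"dp":[-0.8,0,0],"delta_rot":[0,0,0]},{"dp":[-0.8,0,0],"delta_rot":[0,0,0]},{"dp":[-0.6,0,0],"delta_rot":[0,0,0]},{"dp":[0,0,0],"delta_rot":[0,0,0]}]'
python3 - <<'E'
from h import *
to(.5741,-.0482,.1,1.6)
crop('scene',225,210,385,330,5,'j.png')
E
```

```text
time: 21.68
tcp_pos: [0.6561, -0.0483, 0.104]
tcp_rot: [1.189, 1.215, -1.181]
contact_force: [-0.6, 0.9, 0.4]
finger_gap: 0.036
time: 22.27
tcp_pos: [0.5694, -0.0482, 0.1566]
tcp_rot: [1.185, 1.222, -1.187]
contact_force: [-0.5, -0.2, 0.0]
finger_gap: 0.0396
dp [ 0.16  0.   -1.89] rot [ 0.02  0.01 -0.04]
22.27 p [ 0.5694 -0.0482  0.1566] x [ 0.001 -0.002 -1.   ] y [1.    0.031 0.001] gap 0.0396 F [-0.5 -0.2  0. ] j [-0.1   0.45  1.81 -0.    0.88 -0.13]
```

View pics/j.png

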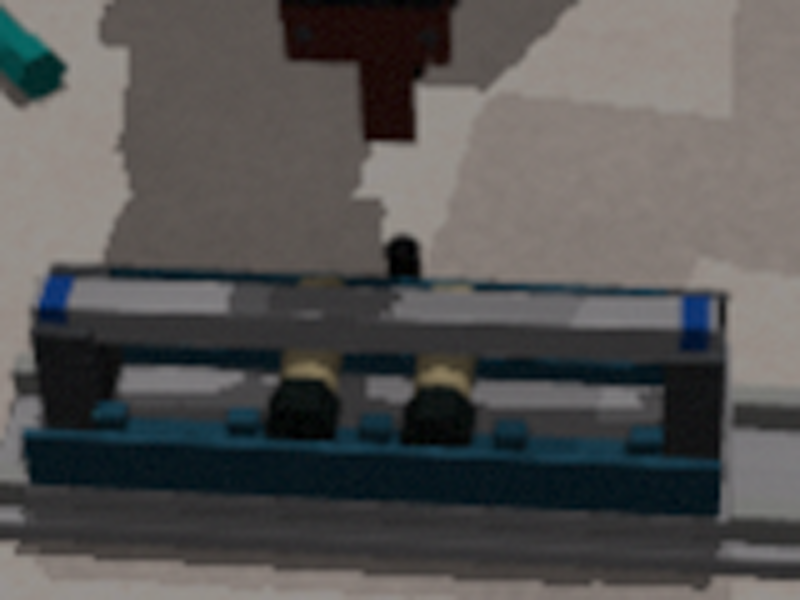

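The bar lies in both saddles, flush with the posts, and both tubes are seated beneath it. The stud is at crop (403,243).

```bash
python3 -m pendant '[{"dp":[0.05,0,0],"delta_rot":[0,0,-1]},{"dp":[0.05,0,0],"delta_rot":[0,0,-1]},{"dp":[0.05,0,0],"delta_rot":[0,0,-1]},{"dp":[0,0,0],"delta_rot":[0,0,-1]},{"dp":[0,0,0],"delta_rot":[0,0,-1]},{"dp":[0,0,0],"delta_rot":[0,0,-1]},{"dp":[0,0,0],"delta_rot":[0,0,-1]},{"dp":[0,0,0],"delta_rot":[0,0,-1]},{"dp":[0,0,0],"delta_rot":[0,0,-1]}]' 0.6
python3 -m pendant '[{"dp":[0,0,0],"delta_rot":[0,0,-1]},{"dp":[0,0,0],"delta_rot":[0,0,-1]},{"dp":[0,0,0],"delta_rot":[0,0,-1]},{"dp":[0,0,0],"delta_rot":[0,0,-1]},{"dp":[0,0,0],"delta_rot":[0,0,-1]},{"dp":[0,0,0],"delta_rot":[0,0,-1]},{"dp":[0,0,0],"delta_rot":[0,0,-1]},{"dp":[0,0,0],"delta_rot":[0,0,-1]},{"dp":[0,0,0],"delta_rot":[0,0,0]}]'
python3 - <<'E'
from h import *
print(w('scene',305.4,258.8,.068))
to(.5741,-.0482,.09,-88.4)
E
```

```text
time: 23.07
tcp_pos: [0.5856, -0.0489, 0.1533]
tcp_rot: [1.762, 0.72, -1.76]
contact_force: [-0.2, 1.2, 0.7]
finger_gap: 0.0525
time: 23.82
tcp_pos: [0.5969, -0.0493, 0.1485]
tcp_rot: [2.198, 0.04, -2.194]
contact_force: [-0.3, 0.3, -0.5]
finger_gap: 0.0528
[ 0.5752 -0.0457  0.068 ]
dp [-0.76  0.04 -1.95] rot [ 0.08  0.02 -0.18]
23.82 p [ 0.5969 -0.0493  0.1485] x [ 0.002 -0.007 -1.   ] y [ 0.043 -0.999  0.007] gap 0.0528 F [-0.3  0.3 -0.5] j [-0.1   0.5   1.75 -0.01  0.89  1.43]
```

```bash
python3 -m pendant '[{"dp":[-0.8,0.07,-0.2],"delta_rot":[0.08,0,-0.18]},{"dp":[0,0,-0.7],"delta_rot":[0,0,0]},{"dp":[0,0,-0.6],"delta_rot":[0,0,0]},{"dp":[0,0,-0.3],"delta_rot":[0,0,0]},{"dp":[0,0,0],"delta_rot":[0,0,0]}]'
python3 -c "
from h import *
to(.5745,-.047,.064,-88.4)"
```

```text
time: 24.23
tcp_pos: [0.5776, -0.0474, 0.0923]
tcp_rot: [2.21, 0.043, -2.193]
contact_force: [0.5, -0.0, 0.2]
finger_gap: 0.053
dp [-0.1   0.01 -0.94] rot [ 0.    0.09 -0.14]
24.23 p [ 0.5776 -0.0474  0.0923] x [ 0.008 -0.    -1.   ] y [ 0.04  -0.999  0.   ] gap 0.053 F [ 0.5 -0.   0.2] j [-0.1   0.55  1.82  0.    0.76  1.43]
```

```bash
python3 -m pendant '[{"dp":[-0.15,0,-0.6],"delta_rot":[0,0.12,-0.12]},{"dp":[-0.05,0,-0.3],"delta_rot":[0,0,0]},{"dp":[0,0,0],"delta_rot":[0,0,0]}]'
python3 -m pendant '[{"dp":[-0.04,0,0],"delta_rot":[0,0,0]},{"dp":[-0.04,0,0],"delta_rot":[0,0,0]},{"dp":[-0.04,0,0],"delta_rot":[0,0,0]},{"dp":[-0.04,0,0],"delta_rot":[0,0,0]},{"dp":[-0.04,0,0],"delta_rot":[0,0,0]},{"dp":[-0.04,0,0],"delta_rot":[0,0,0]}]' 0
python3 -c "
from h import *
to(.5745,-.047,.064,-88.4)"
```

```text
time: 24.48
tcp_pos: [0.574, -0.0476, 0.0649]
tcp_rot: [2.204, 0.036, -2.206]
contact_force: [-0.2, 0.7, -0.7]
finger_gap: 0.0526
time: 24.98
tcp_pos: [0.5694, -0.0477, 0.0684]
tcp_rot: [2.209, 0.038, -2.198]
contact_force: [4.1, 15.5, -6.3]
finger_gap: 0.0156
dp [ 0.17  0.02 -0.15] rot [ 0.01  0.06 -0.08]
24.98 p [ 0.5694 -0.0477  0.0684] x [ 0.005 -0.001 -1.   ] y [ 0.035 -0.999  0.001] gap 0.0156 F [ 4.1 15.5 -6.3] j [-0.1   0.59  1.84 -0.    0.71  1.43]
```

```bash
python3 -m pendant '[{"dp":[0,0.15,0],"delta_rot":[0,0,0]},{"dp":[0,0.3,0],"delta_rot":[0,0,0]},{"dp":[-0.01,0.4,0],"delta_rot":[0,0,0]},{"dp":[-0.01,0.4,0],"delta_rot":[0,0,0]},{"dp":[-0.01,0.4,0],"delta_rot":[0,0,0]},{"dp":[-0.01,0.4,0],"delta_rot":[0,0,0]},{"dp":[-0.01,0.3,0],"delta_rot":[0,0,0]},{"dp":[0,0,0],"delta_rot":[0,0,0]}]'
python3 -c "
from h import *
to(.571,.0725,.068,-88.4)"
```

```text
time: 25.65
tcp_pos: [0.5683, 0.0196, 0.0684]
tcp_rot: [2.21, 0.029, -2.191]
contact_force: [2.1, 2.5, -2.6]
finger_gap: 0.0153
dp [ 0.09  1.76 -0.01] rot [ 0.09  0.1  -0.07]
25.65 p [0.5683 0.0196 0.0684] x [ 0.009 -0.008 -1.   ] y [ 0.034 -0.999  0.008] gap 0.0153 F [ 2.1  2.5 -2.6] j [ 0.02  0.58  1.85 -0.01  0.7   1.56]
```

```bash
python3 -m pendant '[{"dp":[-0.01,0.4,0],"delta_rot":[0.05,0.05,0]},{"dp":[-0.01,0.4,0],"delta_rot":[0,0,0]},{"dp":[-0.01,0.4,0],"delta_rot":[0,0,0]},{"dp":[-0.01,0.35,0],"delta_rot":[0,0,0]},{"dp":[0,0,0],"delta_rot":[0,0,0]},{"dp":[0,0,0],"delta_rot":[0,0,0]}]'
python3 -c "
from h import *
to(.571,.0723,.068,-88.4)"
```

```text
time: 26.15
tcp_pos: [0.5674, 0.066, 0.0684]
tcp_rot: [2.206, 0.031, -2.195]
contact_force: [1.2, -2.8, -2.8]
finger_gap: 0.0152
dp [ 0.12  0.21 -0.01] rot [ 0.07  0.06 -0.08]
26.15 p [0.5674 0.066  0.0684] x [ 0.005 -0.006 -1.   ] y [ 0.035 -0.999  0.006] gap 0.0152 F [ 1.2 -2.8 -2.8] j [ 0.1   0.59  1.84 -0.01  0.71  1.64]
```

```bash
python3 -m pendant '[{"dp":[0,0.17,0],"delta_rot":[0.05,0,0]},{"dp":[0,0.04,0],"delta_rot":[0,0,0]},{"dp":[0,0,0],"delta_rot":[0,0,0]}]'
python3 -c "
from h import *
to(.571,.0723,.068,-88.4)"
```

```text
time: 26.4
tcp_pos: [0.5674, 0.0723, 0.0684]
tcp_rot: [2.209, 0.037, -2.198]
contact_force: [0.9, -0.3, -3.1]
finger_gap: 0.0149
dp [ 0.12 -0.   -0.01] rot [ 0.01  0.06 -0.07]
26.4 p [0.5674 0.0723 0.0684] x [ 0.005 -0.001 -1.   ] y [ 0.034 -0.999  0.001] gap 0.0149 F [ 0.9 -0.3 -3.1] j [ 0.11  0.59  1.84 -0.    0.71  1.65]
```

```bash
for i in 1; do python3 -m pendant '[{"dp":[0,0.05,0],"delta_rot":[0,0,0]}]'; python3 -m pendant '[{"dp":[0,0.05,0],"delta_rot":[0,0,0]}]'; python3 -m pendant '[{"dp":[0,-0.05,0],"delta_rot":[0,0,0]}]'; python3 -m pendant '[{"dp":[0,-0.05,0],"delta_rot":[0,0,0]}]';done | grep -E "pos|force"
```

```text
tcp_pos: [0.5673, 0.0731, 0.0684]
contact_force: [1.2, -8.8, -2.2]
tcp_pos: [0.5673, 0.0734, 0.0684]
contact_force: [1.1, -10.0, -2.3]
tcp_pos: [0.5674, 0.0723, 0.0684]
contact_force: [0.9, 13.9, -4.6]
tcp_pos: [0.5674, 0.072, 0.0684]
contact_force: [0.5, 14.5, -3.8]
```

```bash
python3 -m pendant '[{"dp":[0,0.02,0],"delta_rot":[0,0,0]},{"dp":[-0.03,0,0],"delta_rot":[0,0,0]},{"dp":[-0.03,0,0],"delta_rot":[0,0,0]},{"dp":[0,0,0.5],"delta_rot":[0,0,0]},{"dp":[0,0,1],"delta_rot":[0,0,0]},{"dp":[0,0,1],"delta_rot":[0,0,0]},{"dp":[0,-0.3,1],"delta_rot":[0,0,0]},{"dp":[-0.1,-0.8,0.3],"delta_rot":[0,0,0]},{"dp":[-0.13,-1,0],"delta_rot":[0,0,0]},{"dp":[-0.13,-1,0],"delta_rot":[0,0,0]}]' 0.72
python3 -m pendant '[{"dp":[-0.15,-1,0],"delta_rot":[0,0,0]},{"dp":[-0.15,-1,0],"delta_rot":[0,0,0]},{"dp":[-0.15,-1,0],"delta_rot":[0,0,0]},{"dp":[-0.15,-1,0],"delta_rot":[0,0,0]},{"dp":[-0.15,-1,0],"delta_rot":[0,0,0]},{"dp":[-0.15,-1,0],"delta_rot":[0,0,0]},{"dp":[-0.15,-1,0],"delta_rot":[0,0,0]},{"dp":[-0.15,-1,0],"delta_rot":[0,0,0]},{"dp":[0,0,0],"delta_rot":[0,0,0]}]'
python3 - <<'E'
from h import *
to(.506,-.381,.15,-88.4)
t=snapshot('top');s=snapshot('scene')
f=lambda im,w_,h_:cv2.resize(im,(w_,h_),interpolation=cv2.INTER_CUBIC)
cv2.imwrite('pics/k.png',np.vstack([f(t[145:235,200:400],667,300),f(s[205:325,120:387],667,300)])[:,:,::-1])
E
```

```text
time: 27.57
tcp_pos: [0.5522, -0.0201, 0.1883]
tcp_rot: [2.204, 0.042, -2.198]
contact_force: [0.1, -0.3, 0.4]
finger_gap: 0.0629
time: 28.32
tcp_pos: [0.5108, -0.277, 0.1923]
tcp_rot: [2.208, 0.035, -2.192]
contact_force: [-0.2, 0.3, 0.2]
finger_gap: 0.0632
dp [-0.16 -3.47 -1.41] rot [ 0.06  0.08 -0.11]
28.32 p [ 0.5108 -0.277   0.1923] x [ 0.007 -0.005 -1.   ] y [ 0.037 -0.999  0.006] gap 0.0632 F [-0.2  0.3  0.2] j [-0.52  0.41  1.77 -0.    0.95  1.02]
```

View pics/k.png

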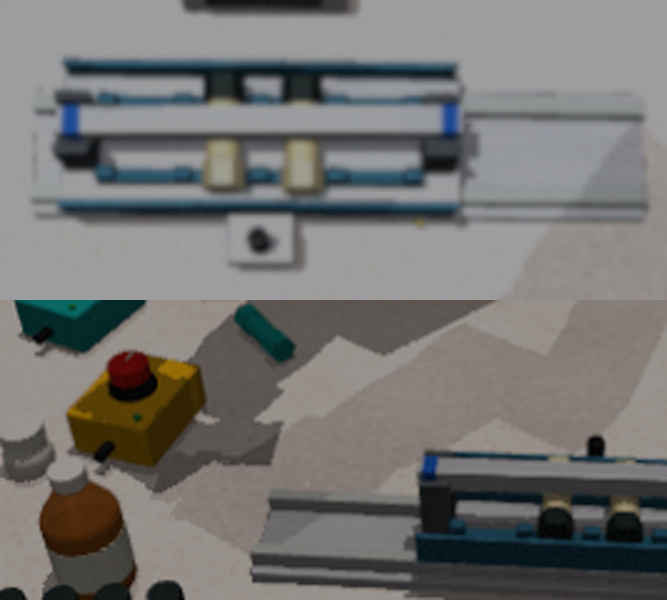

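The carrier is at the green-mark station with the tubes and bar still in place (stud at top-view (278.6,216.4), about 120 mm of travel), and the red cap is still down. Now the release.

```bash
python3 -m pendant '[{"dp":[-0.05,-1,0],"delta_rot":[0,0,0]},{"dp":[-0.05,-1,0],"delta_rot":[0,0,0]},{"dp":[-0.05,-0.9,-0.5],"delta_rot":[0,0,0]},{"dp":[-0.05,-0.5,-0.6],"delta_rot":[0.06,0.1,-0.1]},{"dp":[0,0,-0.6],"delta_rot":[0,0,0]},{"dp":[0,0,0],"delta_rot":[0,0,0]}]'
python3 -c "
from h import *
to(.506,-.382,.077,-88.4)"
```

```text
time: 28.92
tcp_pos: [0.5065, -0.3715, 0.1408]
tcp_rot: [2.203, 0.044, -2.207]
contact_force: [-0.0, 0.3, -0.3]
finger_gap: 0.0634
dp [-0.02 -0.35 -2.13] rot [-0.04 -0.02 -0.1 ]
28.92 p [ 0.5065 -0.3715  0.1408] x [-0.002  0.003 -1.   ] y [ 0.036 -0.999 -0.003] gap 0.0634 F [-0.   0.3 -0.3] j [-0.65  0.55  1.68  0.    0.92  0.88]
```

```bash
python3 -m pendant '[{"dp":[0,-0.35,-0.5],"delta_rot":[0,0,-0.1]},{"dp":[0,0,-0.7],"delta_rot":[0,0,0]},{"dp":[0,0,-0.4],"delta_rot":[0,0,0]},{"dp":[0,0,0],"delta_rot":[0,0,0]}]'
python3 -c "
from h import *
to(.506,-.382,.077,-88.4)"
```

```text
time: 29.25
tcp_pos: [0.5087, -0.3772, 0.0934]
tcp_rot: [2.205, 0.04, -2.209]
contact_force: [-0.2, 0.3, 0.9]
finger_gap: 0.0636
dp [-0.09 -0.16 -0.55] rot [-0.05 -0.02 -0.05]
29.25 p [ 0.5087 -0.3772  0.0934] x [-0.002  0.004 -1.   ] y [ 0.032 -0.999 -0.004] gap 0.0636 F [-0.2  0.3  0.9] j [-0.66  0.62  1.69  0.    0.84  0.88]
```

```bash
python3 -m pendant '[{"dp":[-0.1,-0.15,-0.3],"delta_rot":[0,0,0]},{"dp":[-0.03,0,-0.2],"delta_rot":[0,0,0]},{"dp":[-0.02,0,0],"delta_rot":[0,0,0]}]'
python3 -m pendant '[{"dp":[-0.04,0,0],"delta_rot":[0,0,0]},{"dp":[-0.02,0,0],"delta_rot":[0,0,0]},{"dp":[-0.02,0,0],"delta_rot":[0,0,0]},{"dp":[-0.02,0,0],"delta_rot":[0,0,0]}]' 0
python3 -c "
from h import *
to(.506,-.382,.077,-88.4)"
```

```text
time: 29.5
tcp_pos: [0.5055, -0.3801, 0.0794]
tcp_rot: [2.204, 0.043, -2.206]
contact_force: [0.8, 1.0, -0.7]
finger_gap: 0.0631
time: 29.83
tcp_pos: [0.5036, -0.3827, 0.0816]
tcp_rot: [2.205, 0.037, -2.198]
contact_force: [-1.3, -17.4, -9.3]
finger_gap: 0.04
dp [ 0.08  0.02 -0.15] rot [ 0.03  0.04 -0.1 ]
29.83 p [ 0.5036 -0.3827  0.0816] x [ 0.003 -0.003 -1.   ] y [ 0.037 -0.999  0.003] gap 0.04 F [ -1.3 -17.4  -9.3] j [-0.67  0.63  1.7  -0.    0.81  0.87]
```

```bash
python3 -m pendant '[{"dp":[0,0,0],"delta_rot":[0,0,-1]},{"dp":[0,0,0],"delta_rot":[0,0,-1]},{"dp":[0,0,0],"delta_rot":[0,0,-1]},{"dp":[0,0,0],"delta_rot":[0,0,-1]},{"dp":[0,0,0],"delta_rot":[0,0,-1]},{"dp":[0,0,0],"delta_rot":[0,0,-1]}]'
python3 -c "
from h import *
to(.505,-.382,.08,-140)"
```

```text
time: 30.33
tcp_pos: [0.5041, -0.3823, 0.082]
tcp_rot: [-1.94, 0.508, 1.93]
contact_force: [0.9, 0.7, -1.9]
finger_gap: 0.0389
dp [ 0.03  0.01 -0.07] rot [ 0.04  0.05 -4.14]
30.33 p [ 0.5041 -0.3823  0.082 ] x [ 0.004 -0.003 -1.   ] y [-0.49  -0.872  0.   ] gap 0.0389 F [ 0.9  0.7 -1.9] j [-0.67  0.63  1.7   0.    0.81  1.41]
```

Turned about 31° so far (-88° to -119°). I'll continue to about 62°.

```bash
python3 -m pendant '[{"dp":[0,0,0],"delta_rot":[0,0,-1]},{"dp":[0,0,0],"delta_rot":[0,0,-1]},{"dp":[0,0,0],"delta_rot":[0,0,-1]},{"dp":[0,0,0],"delta_rot":[0,0,-1]},{"dp":[0,0,0],"delta_rot":[0,0,-1]},{"dp":[0,0,0],"delta_rot":[0,0,-0.6]}]'
python3 -c "
from h import *
to(.505,-.382,.08,-148);print(arm.state()['moment'])"
```

```text
time: 30.83
tcp_pos: [0.5054, -0.3812, 0.0853]
tcp_rot: [-1.602, 0.903, 1.589]
contact_force: [-0.8, 0.2, 2.1]
finger_gap: 0.0391
dp [-0.01 -0.03 -0.18] rot [0.04 0.07 0.2 ]
30.83 p [ 0.5054 -0.3812  0.0853] x [ 0.006 -0.004 -1.   ] y [-0.857 -0.515 -0.004] gap 0.0391 F [-0.8  0.2  2.1] j [-0.67  0.63  1.7   0.    0.81  1.93]
[0.35611424 0.15176683 0.0783328 ]
```

```bash
python3 -m pendant '[{"dp":[0,0,0],"delta_rot":[0,0,0]},{"dp":[0,0,0],"delta_rot":[0,0,0]},{"dp":[-0.03,0,0],"delta_rot":[0,0,0]},{"dp":[-0.03,0,0.1],"delta_rot":[0,0,0]},{"dp":[0,0,0.6],"delta_rot":[0,0,0]},{"dp":[0,0,1],"delta_rot":[0,0,0]},{"dp":[0,0,1],"delta_rot":[0,0,0]},{"dp":[-0.6,0.6,0.8],"delta_rot":[0,0,0]},{"dp":[-0.6,0.8,0],"delta_rot":[0,0,0]},{"dp":[-0.4,0.8,0],"delta_rot":[0,0,0]}]' 0.8
python3 -m pendant '[{"dp":[0,0.8,0],"delta_rot":[0,0,0]},{"dp":[0,0.5,0],"delta_rot":[0,0,0]},{"dp":[0,0,0],"delta_rot":[0,0,0]}]'
python3 - <<'E'
from h import *
st()
s=snapshot('scene')
f=lambda im,w_,h_:cv2.resize(im,(w_,h_),interpolation=cv2.INTER_CUBIC)
cv2.imwrite('pics/m.png',np.hstack([f(s[205:285,130:230],400,320),f(s[225:325,270:395],400,320)])[:,:,::-1])
E
```

```text
time: 31.67
tcp_pos: [0.4553, -0.3177, 0.1958]
tcp_rot: [-1.611, 0.9, 1.59]
contact_force: [-0.6, 0.7, -0.7]
finger_gap: 0.07
time: 31.92
tcp_pos: [0.4522, -0.2745, 0.1978]
tcp_rot: [-1.613, 0.898, 1.591]
contact_force: [0.5, 0.5, 0.0]
finger_gap: 0.0705
31.92 p [ 0.4522 -0.2745  0.1978] x [ 0.01  -0.007 -1.   ] y [-0.853 -0.522 -0.005] gap 0.0705 F [0.5 0.5 0. ] j [-0.57  0.33  1.88 -0.    0.92  2.02]
```

View pics/m.png

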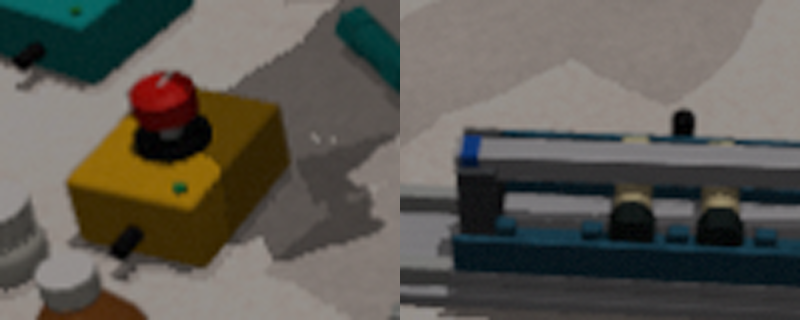

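The cap is up again (stem visible under it, crop (170,130)), and carrier, tubes and bar are in place. One quick code check for any other loose cream tube, then I hand in.

```bash
python3 - <<'E'
from h import *
for n in('scene','top'):
    h=snapshot(n).astype(int);m=(h[:,:,0]-h[:,:,2]>22)&(abs(h[:,:,0]-h[:,:,1])<30)&(h[:,:,1]>60)
    if n=='scene':m[:125]=0
    k,l,s,c=cv2.connectedComponentsWithStats(m.astype('uint8'));print(n,[(s[i][4],c[i].round().tolist()) for i in range(1,k) if s[i][4]>25])
arm.job_done();st()
E
```

```text
scene [(np.int32(742), [25.0, 178.0]), (np.int32(198), [187.0, 235.0]), (np.int32(140), [531.0, 283.0]), (np.int32(38), [342.0, 286.0]), (np.int32(49), [370.0, 287.0])]
top [(np.int32(36), [263.0, 192.0]), (np.int32(37), [269.0, 192.0]), (np.int32(79), [290.0, 193.0]), (np.int32(237), [122.0, 218.0]), (np.int32(957), [636.0, 345.0])]
the job is handed in; nothing more can be done
the job is handed in; nothing more can be done
```

I did every step in the order asked and handed the job in at about 32 s. But one force limit was broken, so by your rules the run probably counts as failed.

**Force limit broken:** while I was lowering onto the first tube, the fingertips hit the bench. The wrist force reading reached about 219 N, against the 120 N limit. Pressing the stop also peaked at about 94 N, which is within the limit. After the bench contact I used smaller descents with pauses, and the highest reading I saw was about 32 N.

- **Stop latched:** I pressed the red mushroom until it stayed down.
- **Tubes:** there were two loose cream tubes, now in notches 2 and 3.
- **Bar:** it lies in both saddles, about flush with the posts.
- **Carrier:** I slid it by the stud about 120 mm to the green-mark station. It pushed back by 10–14 N in both directions, so the detent is holding.
- **Stop released:** I turned the mushroom about 61° clockwise and let go, and it popped up.

**Last checks:** the final pictures show the mushroom up, the carrier at the next station, and the tubes and bar still in place. The gripper was clear of everything. A colour search of both cameras found no other loose cream tube. I did not measure the mushroom's final turn angle. I did not approach the bottle, beaker, pot, weight or turquoise look-alikes, but I did not check each of them again at the end.

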